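# Clear the trim tray into the waste pan

### The arm

A 7-joint arm with a two-finger parallel gripper is mounted at the origin on the work surface. World frame = base frame: x ahead of the robot, y to its left, z up, the work surface at z = 0. Lengths are in mm, angles in rad, forces in N, time in s.
With the tool pointing down it reaches from about 425 to 875 mm from the base axis. Payload 8.4 kg.
Tool frame: the origin (TCP) lies midway between the tips of the shut fingers; the grasp point (between the pads) lies 19 mm behind it; z points along the fingers, y is the line along which they close (so a half turn about z gives the same grasp; the last joint's range is limited). The gripper opens to 85 mm and grips with 20 to 120 N. Pads are 22 mm wide; open, the fingers measure 114 mm over their backs; the gripper's body (76 mm by 85 mm) begins 54 mm behind the grasp point. The pads swing forward as they close: fully open they stand 13 mm farther back than shut.
Start: joints at [-1.279, 0.333, 0.04, 1.465, -0.013, 1.343, -0.059], TCP at [247.602, 600.964, 231.308] pointing down, gripper open.
Joint ranges: [-2.58, 2.58], [-0.38, 2.09], [-1.3, 1.39], [0.25, 2.4], [-1.5, 4.64], [0.08, 2.09], [-2.65, 2.65]. Speed limits (rad/s): [2.22, 2.22, 2.79, 2.79, 3.14, 3.14, 3.14].

### API

Orientations are given as a unit quaternion [w, x, y, z].
In Python, from cell import read_state, camera, sign_off gives the robot as it stands.
- The arm moves only by the tool apply_moves, never from a script. Its argument "plan" is a list of rows, each an object of numbers: "fingers": the finger opening in mm, from 0 to 85.4; "x", "y", "z": the shift along the tool's x, y, z in mm; "ax", "ay", "az": the turn, a rotation vector about the tool's x, y, z in degrees. In form: [{"fingers": .., "x": .., "y": .., "z": .., "ax": .., "ay": .., "az": ..}, ...]. A call has 1 to 8 rows; each row shifts and turns the commanded pose from where the row before left it, along the tool's axes as they then stand; what a row does not reach is not made up. A row lasts 1/10 s, in which the tool goes at most 50 mm and 8.59 degrees, less where a joint would pass 70% of its speed; a pose out of reach is approached as far as the arm can. A call with a gripper value outside its range is refused whole. The fingers move at their own pace and stop on an object; "newtons" is the grip in N (left out, the last holds). Time passes only in rows, so rows that do not move let the fingers close. It gives the time, the measured TCP pose, the force, the opening and the grip force at its end, in the units of the state.
- read_state(): the state, without advancing time (a new reading comes with each control period).
- camera(name): name is "scene" or "top" or "wrist"; returns a dict with "color" (384x512x3 uint8, red, green, blue), "fx", "fy", "cx", "cy" (pixels), "rvec" (rotation vector, rad) and "tvec" (3), from world to camera coordinates, as OpenCV has them. Camera axes: x right, y down, z forward; pixel columns grow to the right and rows downward; lengths in mm; the calibration is good to about 2 mm. A picture is of the moment at which its call begins. There is no depth.
- sign_off(): hands the job in; it is judged then, once.
The state is a dict: "time_s": time; "joint_positions": joint angles; "dq": joint speeds; "joint_torque": joint torques, N m; "eef_pos": TCP position; "ee_rot": TCP orientation; "wrist_force": force on the tool from outside, world axes, zero at the start; "ft_torque": the same for the moment, N m; "opening": finger opening in mm; "gripper_force": force on a finger pad.
Only numpy, scipy, OpenCV 4.12 (cv2) and the standard library are available. Lean on these libraries where they do the work, as an engineer would, in place of code of your own. Each camera call takes 0.05 s, during which the arm holds its last target. There are 200 camera calls.

### The job

First slide the steel pan into its corner under the open end of the trim tray, flush and square against both the back rail and the tray's end panel. Then take the white scraper block and, with it and not with the fingers, wipe all five stalk offcuts off the open end of the tray into the pan. Leave the scraper standing upright on the tray and the pan still in its corner, and do not knock the light bar or disturb the jar, snips, bowl and beaker.

Things in the scene. Friction and masses are not known exactly. Their poses are not given: they have to be found in the camera images.
- station: Fixed trim station of stainless steel: a raised tray on a frame, a back rail and a light bar. Origin at table level under the middle of the tray's open edge; x points to the back rail, y along the tray to its closed end, z up. The pan's corner is on the table on the -y side, in front of the rail and beside the upright end panel under the tray's open end.
- tray_floor (a point): Middle of the tray's floor (station x=0, y=150 mm), flat, 65 mm above the table. The floor runs from y=0 (open edge without rim) to y=296 mm and between rims at x=-77 and +77 mm; rims stand 15 mm above it on both long sides and the closed end. Axes as the station's.
- pan_home (a point): Where the pan's origin lies when its rim touches both stops: station x=0, y=-65 mm, table level. The stops: back rail, upright, 60 mm high, face at station x=100 mm, from y=-220 to 310 mm; end panel, 60 mm high, face at y=10 mm (the 5 mm thick tray floor overhangs it by 10 mm). Axes as the station's.
- lamp: Fixed light bar low over the tray; origin and axes of the station. Bar from x=-10 to 35 mm, y=20 to 290 mm, 274 to 297 mm above the table, with arms to two posts behind the rail (x=117, y=50 and 260 mm). No room for a hand straight above the scraper: the tool must lean 30 to 45 degrees, its body back towards station -x.
- pan: Loose shallow open stainless pan, 200 mm along its x, 150 mm along its y over the rim, 45 mm high, walls 3 mm with a 6 mm rim that stands out 4 mm, 0.4 kg, smooth: it slides easily (friction about 0.3). Origin: centre of its underside. It fits below the tray's overhang.
- scraper: Loose white plastic scraper block standing upright on the tray near its closed end, 92 mm high, 0.24 kg. Foot 132 (x) by 36 (y) by 26 mm high, shoulder 28 mm wide to 41 mm; above it the grip, 80 mm along x, 24 mm thick along y, up to 92 mm. Origin: centre of underside. Its x lies across the tray with about 11 mm of room to each rim; it wipes with its flat long side, along y.
- jar: Glass jar with white lid, 66 mm across, 105 mm high, in front of the tray: leave alone. Origin: centre of underside.
- snips: Trimming snips lying on the table on the pan's side, 140 mm long, 12 mm high: leave alone. Origin: their pivot, at table level.
- bowl: Small plastic bowl, 130 mm across, 60 mm high: leave alone. Origin: centre of underside.
- beaker: Steel beaker, 72 mm across, 85 mm high, behind the station: leave alone. Origin: centre of underside.
- stalk1: A bent piece of brown woody stalk, 66 mm long, 14 mm thick, lying flat, roughly across the tray. Origin: middle of its underside; x along it.
- stalk2: A bent piece of brown woody stalk, 62 mm long, 15 mm thick, lying flat, roughly across the tray. Origin: middle of its underside; x along it.
- stalk3: A bent piece of brown woody stalk, 68 mm long, 13 mm thick, lying flat, roughly across the tray. Origin: middle of its underside; x along it.
- stalk4: A bent piece of brown woody stalk, 60 mm long, 16 mm thick, lying flat, roughly across the tray. Origin: middle of its underside; x along it.
- stalk5: A bent piece of brown woody stalk, 64 mm long, 14 mm thick, lying flat, roughly across the tray. Origin: middle of its underside; x along it.

How it is judged:
By the outcome, as a careful person would: the job done as asked, in the order asked, and still so for the second after the job is handed in, with the robot touching nothing.
It also fails if it takes over 61 s, if anything falls off the work surface, if the arm or the gripper's body presses on something with over 40 N, if the wrist force passes 120 N, or if a joint passes its speed limit or range.

## Working session

There is one attempt and no reset: what is moved stays moved. The work goes in short steps, Python scripts to look and compute and a tool call to move; the robot and the scene stay as the last step left them, time stands still between calls to the robot, and variables do not carry over. Pictures are saved under pics/ and viewed, at most 10 in all, crops included, and the job is handed in when it is done.

Besides the shell and the picture viewer there is one more tool, called after ">>>" by a JSON object that holds its "api" and its "payload". apply_moves: Moves the arm, as the interface text tells. Its arguments: {"type":"object","properties":{"plan":{"type":"array"},"newtons":{"type":"number"}},"required":["plan"]}

```bash
mkdir -p pics; ls
cat > h.py <<'E'
import numpy as np, cv2
from cell import read_state, camera, sign_off
from scipy.spatial.transform import Rotation as R
def P(c):
    return cv2.Rodrigues(np.array(c['rvec'],float))[0], np.array(c['tvec'],float).ravel()
def ray(c,u,v):
    Rm,t=P(c); d=Rm.T@np.array([(u-c['cx'])/c['fx'],(v-c['cy'])/c['fy'],1.]); return -Rm.T@t, d/np.linalg.norm(d)
def onz(c,u,v,z):
    o,d=ray(c,u,v); return o+d*(z-o[2])/d[2]
def proj(c,p):
    Rm,t=P(c); q=Rm@np.array(p,float)+t; return np.array([c['fx']*q[0]/q[2]+c['cx'],c['fy']*q[1]/q[2]+c['cy']])
def tri(*cs):  # (c,u,v)...
    A=np.zeros((3,3));b=np.zeros(3)
    for c,u,v in cs:
        o,d=ray(c,u,v);M=np.eye(3)-np.outer(d,d);A+=M;b+=M@o
    return np.linalg.solve(A,b)
def save(c,n): cv2.imwrite('pics/'+n,c['color'][:,:,::-1])
E
python3 - <<'E'
from h import *
import pickle
cs={n:camera(n) for n in('scene','top','wrist')}
pickle.dump(cs,open('c0.pkl','wb'))
a=np.hstack([cs['scene']['color'],cs['top']['color']])
for n in cs: save(cs[n],n+'0.png'); o,d=ray(cs[n],256,192);print(n,o.round(),d.round(2),cs[n]['fx'])
print(read_state())
E
```

```text
pics
scene [916. 544. 805.] [-0.36 -0.56 -0.74] 363.4206982684253
top [ 275.   23. 1439.] [ 0.22 -0.02 -0.98] 421.6967070659167
wrist [175. 631. 373.] [ 0.29 -0.12 -0.95] 323.06784425513126
{'time_s': 0.15, 'joint_positions': array([-1.27920873,  0.33374579,  0.03986261,  1.46607129, -0.01343327,
        1.34326401, -0.05849425]), 'dq': array([ 0.00064778, -0.00214818,  0.00019846, -0.00231275, -0.00213479,
        0.00019256, -0.00104423]), 'joint_torque': array([ 2.31220300e-03, -6.59039783e+01,  1.36713166e+00, -4.05871975e+01,
        1.68644032e-02,  9.65906947e-03, -2.20534247e-05]), 'eef_pos': array([247.46584961, 600.67551254, 230.62567531]), 'ee_rot': array([-9.73153769e-05,  1.94155670e-01,  9.80970541e-01, -6.03713916e-04]), 'wrist_force': array([-0.56932538,  0.18423104, -0.1508279 ]), 'ft_torque': array([ 0.01107952, -0.000281  ,  0.04282243]), 'gripper_force': 0.0, 'opening': 85.24287040430995}
```

View pics/scene0.png

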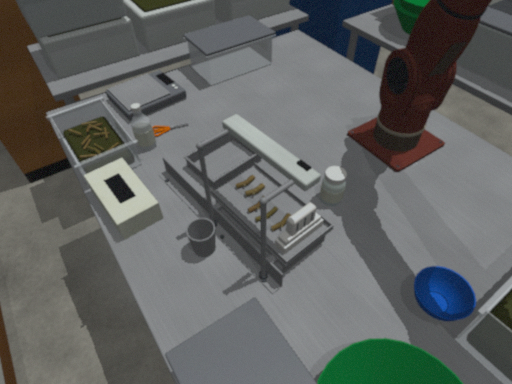

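View pics/top0.png

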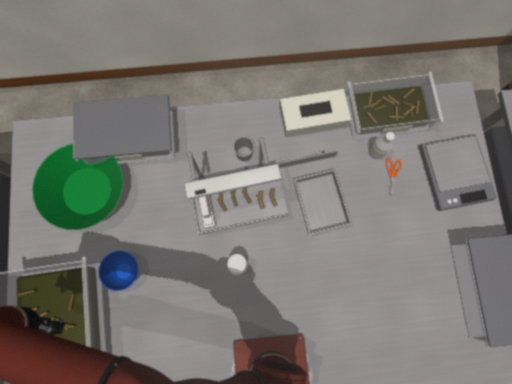

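Scene: the tray with five stalks runs from (240,170) to (320,220), with the scraper at (300,220) and the pan at (220,160). Top: the light bar is at (235,180), the pan at (321,200), the scraper at (205,210) and the jar at (237,264). I'll zoom in for the corners.

Run:
```python
from h import *
import pickle
cs=pickle.load(open('c0.pkl','rb'))
t=cs['top']['color'][130:250,170:370]; s=cs['scene']['color'][105:295,150:350]
cv2.imwrite('pics/topz.png',cv2.resize(t,None,fx=4,fy=4,interpolation=cv2.INTER_CUBIC)[:,:,::-1])
cv2.imwrite('pics/scz.png',cv2.resize(s,None,fx=3,fy=3,interpolation=cv2.INTER_CUBIC)[:,:,::-1])
```

```text
(no output)
```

View pics/topz.png

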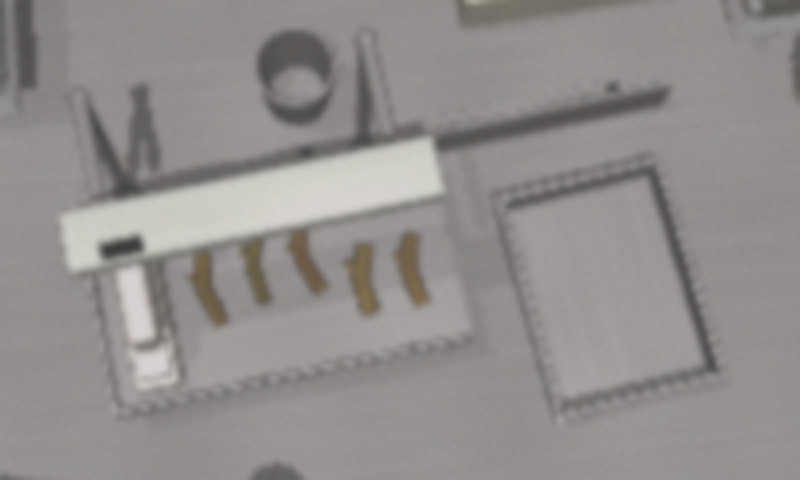

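View pics/scz.png

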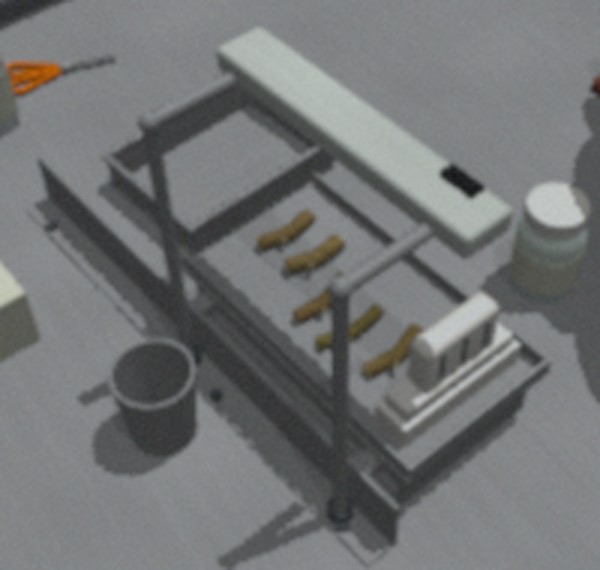

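Top zoom: bar corners at (60,213), (433,137), (443,192) and (73,272). Pan rim corners are at (493,193), (652,157), (718,372) and (560,420), and the scraper foot's front end is near (155,382). Scene zoom: grip top runs from (430,345) to (485,300), pan's rear corner is at (108,157), and the rail's top end is at (42,163).

Run:
```python
from h import *
import pickle
cs=pickle.load(open('c0.pkl','rb'));T=cs['top'];S=cs['scene']
t=lambda u,v:(T,u/4+170-.375,v/4+130-.375)
s=lambda u,v:(S,u/3+150-.333,v/3+105-.333)
# station from bar (top face, z=297) and rail end, tray corners
st=np.array([[35,290],[35,20],[-10,20],[-10,290]],float)
w=np.array([onz(*t(*p),297)[:2] for p in [(60,213),(433,137),(443,190),(73,268)]])
def fit(a,b):
    ca,cb=a.mean(0),b.mean(0);H=(a-ca).T@(b-cb);th=np.arctan2(H[0,1]-H[1,0],H[0,0]+H[1,1])
    Rm=np.array([[np.cos(th),-np.sin(th)],[np.sin(th),np.cos(th)]]);o=cb-Rm@ca
    return th,o,Rm,(np.abs((a@Rm.T+o)-b)).max(0)
th,o,Rm,e=fit(st,w);print('bar fit yaw',np.degrees(th),o,e)
L=lambda p:np.r_[Rm.T@(np.array(p)[:2]-o),p[2]].round(1)
tr=lambda n,a,b:print(n,'tri st',L(tri(t(*a),s(*b))),tri(t(*a),s(*b)).round(1))
tr('bar +35,20? ',(433,137),(222,48)); tr('bar -10,20',(443,190),(260,28)); tr('bar -10,290',(73,268),(510,210)); tr('bar 35,290',(60,213),(470,240))
tr('rail end',(668,88),(42,163))
tr('tray front closed',(118,410),(547,363))
for n,p,z in [('tray fc',(118,410),80),('tray fo',(468,338),80),('rail end',(668,88),60),('rail near bar',(440,140),60),('open edge',(440,215),65)]:
    print(n,L(onz(*t(*p),z)))
pw=np.array([onz(*t(*p),45)[:2] for p in [(493,193),(652,157),(718,372),(560,420)]])
pl=np.array([[100,75],[100,-75],[-100,-75],[-100,75]],float)
th2,o2,R2,e2=fit(pl,pw);print('pan',np.degrees(th2),o2,e2,'st',L(np.r_[o2,0]),np.linalg.norm(np.diff(np.r_[pw,pw[:1]],axis=0),axis=1))
tr('pan rear left? ',(652,157),(108,157))
tr('grip top front end?',(145,345),(488,298))
for p in [(120,266),(145,266),(133,345),(158,345)]: print('grip top',L(onz(*t(*p),157)))
for p in [(137,388),(180,380)]: print('foot',L(onz(*t(*p),91)))
for p in [(208,288),(258,272),(308,262),(363,280),(412,268)]: print('stalk',L(onz(*t(*p),75)))
for n,p,z in [('beaker',(295,62),85),('jar',(268,530),105)]: print(n,L(onz(*t(*p),z)),onz(*t(*p),z))
for p in [(555,418),(493,193),(652,157),(718,372)]: print(proj(S,[*onz(*t(*p),45)[:2],45])*3-[450,315])
```

```text
bar fit yaw 6.574274516951074 [576.25773797 -96.9236223 ] [3.15519028 3.86898866]
bar +35,20?  tri st [ 32.   22.6 292.8] [605.5 -70.9 292.8]
bar -10,20 tri st [ -6.3  23.3 292.9] [567.4 -74.5 292.9]
bar -10,290 tri st [ -7.1 287.6 292. ] [536.3 188.  292. ]
bar 35,290 tri st [ 33.1 289.8 293.1] [576.  194.7 293.1]
rail end tri st [ 102.8 -216.3   48.2] [ 703.2 -300.1   48.2]
tray front closed tri st [-77.7 298.3  72.5] [464.9 190.5  72.5]
tray fc [-78.3 296.6  80. ]
tray fo [-80.3   6.7  80. ]
rail end [  98.2 -212.1   60. ]
rail near bar [ 94.  -10.7  60. ]
open edge [28.8  4.5 65. ]
pan 9.211233268328034 [ 536.22616897 -223.37100193] [4.38130479 6.32353137] st [ -54.2 -121.     0. ] [140.83093722 192.14763618 138.93468616 201.06601368]
pan rear left?  tri st [  45.4 -187.3   42.6] [ 642.8 -277.8   42.6]
grip top front end? tri st [-42.1 258.3 147.4] [504.9 154.9 147.4]
grip top [ 20.2 266.6 157. ]
grip top [ 16.1 247.6 157. ]
grip top [-43.  268.1 157. ]
grip top [-47.1 249.3 157. ]
foot [-65.7 277.3  91. ]
foot [-66.6 242.3  91. ]
stalk [  6.2 206.3  75. ]
stalk [ 10.8 163.4  75. ]
stalk [ 10.4 121.3  75. ]
stalk [-14.  80.  75.]
stalk [-12.6  38.2  75. ]
beaker [179.5  96.8  85. ] [743.51906216  19.78289702  85.        ]
jar [-199.3  196.5  105. ] [355.82281787  75.4338223  105.        ]
[339.11437715 134.28911403]
[188.42535471 227.55714181]
[106.4993069  154.17557492]
[249.02444592  73.38012847]
```

```bash
cat >> h.py <<'E'
import json,os
TH,OX,OY=json.load(open('st.json')) if os.path.exists('st.json') else (np.radians(6.574),576.3,-96.9)
def RS(): return R.from_euler('z',TH)
def S2W(p): return RS().apply(np.array(p,float))+[OX,OY,0]
def W2S(p): return RS().inv().apply(np.array(p,float)-[OX,OY,0])
def rot(lean,yaw=0,roll=0): # station: tool y=+y, z leaning forward to +x by lean deg; yaw about vertical
    a=np.radians(lean); z=[np.sin(a),0,-np.cos(a)]; x=[-np.cos(a),0,-np.sin(a)]
    return RS()*R.from_euler('z',yaw,degrees=True)*R.from_matrix(np.array([x,[0,1,0],z]).T)
def q2R(q): return R.from_quat([q[1],q[2],q[3],q[0]])
def plan(tg,start=None):
    """tg: list of (station pos, rot R, fingers, nrows or 0)"""
    s=read_state(); p,r=start or (s['eef_pos'],q2R(s['ee_rot'])); out=[]
    for pos,rr,f,n in tg:
        pw=S2W(pos); dv=(r.inv()*rr).as_rotvec(degrees=True)
        n=max(n,int(np.ceil(np.linalg.norm(pw-p)/48)),int(np.ceil(np.linalg.norm(dv)/8.4)),1)
        for i in range(n):
            k=n-i; d=r.inv().apply((pw-p)/k).round(1); a=((r.inv()*rr).as_rotvec(degrees=True)/k).round(1)
            row={'fingers':f}
            row.update({m:float(v) for m,v in zip('xyz',d) if abs(v)>.05}); row.update({m:float(v) for m,v in zip(['ax','ay','az'],a) if abs(v)>.05})
            out.append(row); p=p+r.apply(d); r=r*R.from_rotvec(a,degrees=True)
    for i in range(0,len(out),8): print(json.dumps(out[i:i+8]))
    print('rows',len(out),'end',W2S(p).round(1))
def say():
    s=read_state(); print('t',s['time_s'],'st',W2S(s['eef_pos']).round(1),'w',np.round(s['eef_pos'],1),'rot st',(RS().inv()*q2R(s['ee_rot'])).as_matrix()[:,2].round(3),'F',np.round(s['wrist_force'],1),'j',s['joint_positions'].round(2),s['opening'])
E
python3 - <<'E'
from h import *
print(W2S([247,601,231]).round())
V=rot(0)
plan([(W2S([330,540,380]),q2R(read_state()['ee_rot']),85,0),(W2S([480,200,380]),V,85,0),([-80,10,330],V,85,0)])
E
```

```text
[-247.  731.  231.]
[{"fingers": 85, "x": -24.9, "y": -6.2, "z": -37.3}, {"fingers": 85, "x": -24.8, "y": -6.2, "z": -37.3}, {"fingers": 85, "x": -24.9, "y": -6.2, "z": -37.4}, {"fingers": 85, "x": -24.8, "y": -6.2, "z": -37.3}, {"fingers": 85, "x": -33.5, "y": -32.2, "az": -3.6}, {"fingers": 85, "x": -31.4, "y": -34.2, "az": -3.6}, {"fingers": 85, "x": -29.2, "y": -36.1, "az": -3.6}, {"fingers": 85, "x": -26.9, "y": -37.9, "z": 0.1, "az": -3.6}]
[{"fingers": 85, "x": -24.5, "y": -39.5, "az": -3.6}, {"fingers": 85, "x": -22.0, "y": -40.9, "z": 0.1, "az": -3.7}, {"fingers": 85, "x": -19.3, "y": -42.3, "az": -3.6}, {"fingers": 85, "x": -16.6, "y": -43.4, "z": 0.1, "ax": -0.1, "az": -3.7}, {"fingers": 85, "x": 2.6, "y": -42.3, "z": 7.1}, {"fingers": 85, "x": 2.6, "y": -42.3, "z": 7.1}, {"fingers": 85, "x": 2.7, "y": -42.3, "z": 7.1}, {"fingers": 85, "x": 2.6, "y": -42.3, "z": 7.1}]
[{"fingers": 85, "x": 2.7, "y": -42.3, "z": 7.1}, {"fingers": 85, "x": 2.6, "y": -42.2, "z": 7.2}, {"fingers": 85, "x": 2.7, "y": -42.3, "z": 7.1}]
rows 19 end [-80.  10. 330.]
```

>>> {"api": "apply_moves", "payload": {"plan": [{"fingers":85,"x":-25,"y":-6,"z":-37},{"fingers":85,"x":-25,"y":-6,"z":-37},{"fingers":85,"x":-25,"y":-6,"z":-37},{"fingers":85,"x":-25,"y":-6,"z":-37},{"fingers":85,"x":-33,"y":-32,"az":-3.6},{"fingers":85,"x":-31,"y":-34,"az":-3.6},{"fingers":85,"x":-29,"y":-36,"az":-3.6},{"fingers":85,"x":-27,"y":-38,"az":-3.6}]}}

```text
invalid input at $.plan[0]: expected keys fingers, x, y, z, ax, ay, az
```

>>> {"api": "apply_moves", "payload": {"plan": [{"fingers":85,"x":-24,"y":-40,"az":-3.6},{"fingers":85,"x":-22,"y":-41,"az":-3.7},{"fingers":85,"x":-19,"y":-42,"az":-3.6},{"fingers":85,"x":-17,"y":-43,"az":-3.7},{"fingers":85,"x":3,"y":-42,"z":7},{"fingers":85,"x":3,"y":-42,"z":7},{"fingers":85,"x":3,"y":-42,"z":7},{"fingers":85,"x":3,"y":-42,"z":7}]}}

```text
invalid input at $.plan[0]: expected keys fingers, x, y, z, ax, ay, az
```

>>> {"api": "apply_moves", "payload": {"plan": [{"fingers":85,"x":2,"y":-42,"z":7},{"fingers":85,"x":3,"y":-42,"z":7},{"fingers":85,"x":3,"y":-42,"z":7},{"fingers":85}]}}

```text
invalid input at $.plan[0]: expected keys fingers, x, y, z, ax, ay, az
```

Run:
```python
from h import *
import pickle
say()
c=camera('wrist');pickle.dump(c,open('c1.pkl','wb'))
cv2.imwrite('pics/w1.png',cv2.resize(c['color'],(800,600),interpolation=cv2.INTER_CUBIC)[:,:,::-1])
```

```text
t 0.15 st [-246.8  730.6  230.6] w [247.5 600.7 230.6] rot st [-0.001 -0.001 -1.   ] F [-0.6  0.2 -0.2] j [-1.28  0.33  0.04  1.47 -0.01  1.34 -0.06] 85.24287040430995
```

View pics/w1.png

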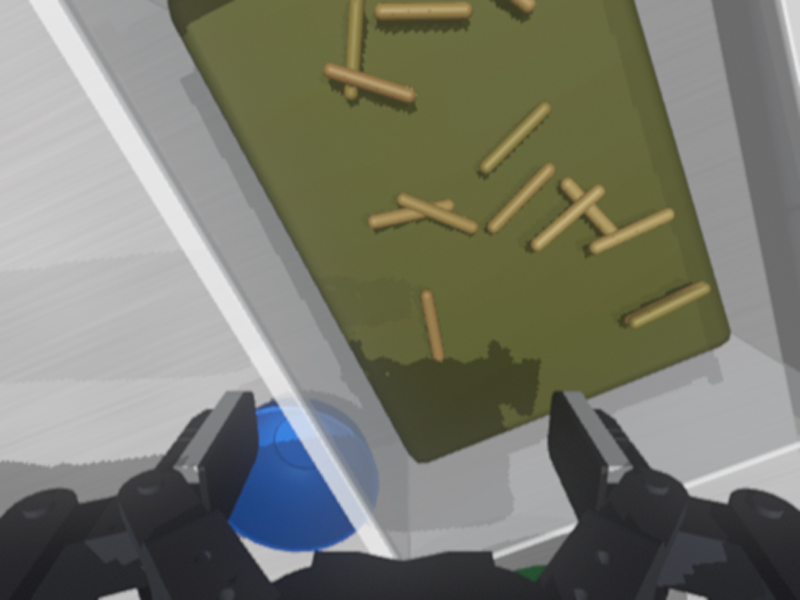

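The picture shows the bin and the blue bowl at the start pose, because the moves were refused: every key has to be given. I'll write the full rows.

>>> {"api": "apply_moves", "payload": {"plan": [{"fingers":85,"x":-25,"y":-6,"z":-37,"ax":0,"ay":0,"az":0},{"fingers":85,"x":-25,"y":-6,"z":-37,"ax":0,"ay":0,"az":0},{"fingers":85,"x":-25,"y":-6,"z":-37,"ax":0,"ay":0,"az":0},{"fingers":85,"x":-25,"y":-6,"z":-37,"ax":0,"ay":0,"az":0},{"fingers":85,"x":-33,"y":-32,"z":0,"ax":0,"ay":0,"az":-3.6},{"fingers":85,"x":-31,"y":-34,"z":0,"ax":0,"ay":0,"az":-3.6},{"fingers":85,"x":-29,"y":-36,"z":0,"ax":0,"ay":0,"az":-3.6},{"fingers":85,"x":-27,"y":-38,"z":0,"ax":0,"ay":0,"az":-3.6}]}}

```text
time_s: 1.0
eef_pos: [405.4, 369.5, 379.2]
ee_rot: [-0.0, 0.068, 0.998, 0.0]
wrist_force: [1.2, 0.9, 0.5]
opening: 84.7
gripper_force: 0.0
```

>>> {"api": "apply_moves", "payload": {"plan": [{"fingers":85,"x":-24,"y":-40,"z":0,"ax":0,"ay":0,"az":-3.6},{"fingers":85,"x":-22,"y":-41,"z":0,"ax":0,"ay":0,"az":-3.7},{"fingers":85,"x":-19,"y":-42,"z":0,"ax":0,"ay":0,"az":-3.6},{"fingers":85,"x":-17,"y":-43,"z":0,"ax":0,"ay":0,"az":-3.7},{"fingers":85,"x":3,"y":-47,"z":5,"ax":0,"ay":0,"az":0},{"fingers":85,"x":3,"y":-47,"z":5,"ax":0,"ay":0,"az":0},{"fingers":85,"x":3,"y":-47,"z":5,"ax":0,"ay":0,"az":0},{"fingers":85,"x":3,"y":-47,"z":5,"ax":0,"ay":0,"az":0}]}}

```text
time_s: 1.8
eef_pos: [489.0, 11.4, 359.2]
ee_rot: [0.0, -0.058, 0.998, 0.0]
wrist_force: [0.3, 0.1, 1.1]
opening: 85.2
gripper_force: 0.0
```

>>> {"api": "apply_moves", "payload": {"plan": [{"fingers":85,"x":3,"y":-47,"z":5,"ax":0,"ay":0,"az":0},{"fingers":85,"x":3,"y":-47,"z":5,"ax":0,"ay":0,"az":0},{"fingers":85,"x":3,"y":-47,"z":5,"ax":0,"ay":0,"az":0},{"fingers":85,"x":0,"y":0,"z":0,"ax":0,"ay":0,"az":0}]}}

```text
time_s: 2.2
eef_pos: [495.2, -135.0, 344.1]
ee_rot: [-0.0, -0.053, 0.999, -0.001]
wrist_force: [0.2, 0.6, 0.7]
opening: 85.3
gripper_force: 0.0
```

```bash
sed -i "s/row.update({m:float(v) for m,v in zip('xyz',d) if abs(v)>.05}); row.update({m:float(v) for m,v in zip(\['ax','ay','az'\],a) if abs(v)>.05})/row.update(zip(['x','y','z','ax','ay','az'],[float(v)+0.0 for v in [*d,*a]]))/" h.py; grep -n row.update h.py
python3 - <<'E'
from h import *
import pickle
say()
c=camera('wrist');pickle.dump(c,open('c1.pkl','wb'))
print(ray(c,256,192))
cv2.imwrite('pics/w2.png',cv2.resize(c['color'],(800,600),interpolation=cv2.INTER_CUBIC)[:,:,::-1])
E
```

```text
36:            row.update(zip(['x','y','z','ax','ay','az'],[float(v)+0.0 for v in [*d,*a]]))
t 2.2 st [-85.  -28.5 344.1] w [ 495.2 -135.   344.1] rot st [-0.    -0.002 -1.   ] F [0.2 0.6 0.7] j [-0.48 -0.01  0.66  1.63  0.01  1.52  1.86] 85.32012199587244
(array([ 416.82324669, -143.19933348,  486.96972366]), array([ 0.31279235,  0.027339  , -0.949428  ]))
```

View pics/w2.png

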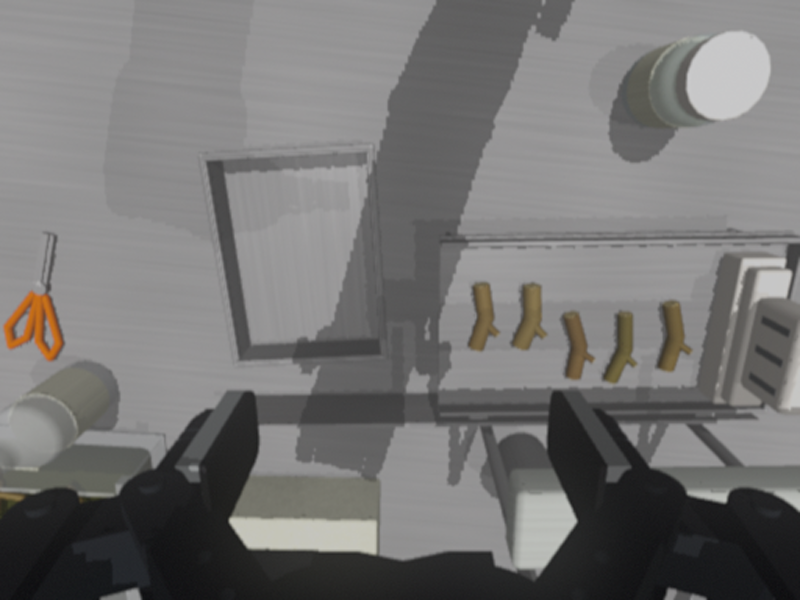

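Wrist view: pan rim corners are at (203,154), (374,146), (386,356) and (235,363). The tray's open edge runs from (439,240) to (433,412), the rail's face spans rows 394 (foot) to 423 (top) near column 330, and the scraper foot starts at column 720–740.

Run:
```python
from h import *
import pickle
c=pickle.load(open('c1.pkl','rb'));cs=pickle.load(open('c0.pkl','rb'));T=cs['top']
k=lambda u,v:(c,(u+.5)/1.5625-.5,(v+.5)/1.5625-.5)
L=lambda p,z:W2S(onz(*k(*p),z)).round(1)
for n,p,z in [('rail foot L',(265,394),0),('rail foot R',(425,394),0),('rail top L',(265,423),60),('rail top R',(430,423),60),('tray front rim L',(441,237),80),('tray front rim R',(795,234),80),('floor edge',(438,246),65),('floor edge back',(434,405),65),('lidc jar',(728,75),105),
 ('scr foot FL',(735,255),91),('scr foot BL',(708,402),91),('scr foot base FL',(722,258),65),('grip top FL',(772,300),157),('grip top BL',(750,385),157)]: print(n,L(p,z))
pp=[(235,363),(386,356),(374,146),(203,154)]
w=np.array([onz(*k(*p),45)[:2] for p in pp]); s=np.array([W2S([*q,0])[:2] for q in w]);print(s.round(1),np.linalg.norm(np.diff(np.r_[s,s[:1]],axis=0),axis=1).round(1))
ed=[s[1]-s[2],s[0]-s[3],]; print('pan yaw',[np.degrees(np.arctan2(e[1],e[0])).round(2) for e in ed],[np.degrees(np.arctan2(-e[0],e[1])).round(2) for e in (s[1]-s[0],s[2]-s[3])],'centre',s.mean(0))
t=lambda u,v:(T,u/4+170-.375,v/4+130-.375)
for n,a,b in [('rail top R',(440,140),(430,423)),('pan',(652,157),(235,363)),('pan',(718,372),(203,154)),('pan',(493,193),(386,356)),('pan',(560,420),(374,146)),('tray front',(468,340),(441,237))]: print(n,'tri',W2S(tri(t(*a),k(*b))).round(1))
```

```text
rail foot L [ 102.7 -179.6    0. ]
rail foot R [104.2  -6.6   0. ]
rail top L [ 101.3 -163.9   60. ]
rail top R [102.7  -4.3  60. ]
tray front rim L [-83.3   2.4  80. ]
tray front rim R [-83.1 290.4  80. ]
floor edge [-72.6   1.   65. ]
floor edge back [80.1 -0.9 65. ]
lidc jar [-200.4  198.6  105. ]
scr foot FL [-68.6 237.6  91. ]
scr foot BL [ 64.3 239.4  91. ]
scr foot base FL [-59.9 244.4  65. ]
grip top FL [-52.5 224.9 157. ]
grip top BL [ 12.6 222.9 157. ]
[[  44.4 -191.3]
 [  38.4  -46. ]
 [-154.2  -52.3]
 [-149.1 -196.7]] [145.4 192.6 144.5 193.6]
pan yaw [np.float64(1.87), np.float64(1.59)] [np.float64(2.38), np.float64(2.02)] centre [ -55.10441622 -121.59941957]
rail top R tri [85.9 -6.6 87.7]
pan tri [  43.2 -187.8   49.5]
pan tri [-149.2 -189.6   64.4]
pan tri [ 45.8 -47.5  29.9]
pan tri [-156.5  -53.6   51.4]
tray front tri [-78.1   4.3  54.2]
```

```bash
python3 - <<'E'
from h import *
p=S2W([2.5,0,0]); json.dump([TH,p[0],p[1]],open('st.json','w'))
E
python3 - <<'E'
from h import *
V=rot(0)
plan([([-190,-122,150],V,85,0),([-190,-122,12],V,85,0),([-172,-122,12],V,85,2),([-118,-122,12],V,85,6)])
E
```

```text
[{"fingers": 85, "x": 17.2, "y": -16.3, "z": 32.4, "ax": 0.0, "ay": 0.0, "az": -0.1}, {"fingers": 85, "x": 17.2, "y": -16.2, "z": 32.4, "ax": 0.0, "ay": 0.0, "az": 0.0}, {"fingers": 85, "x": 17.2, "y": -16.2, "z": 32.4, "ax": 0.0, "ay": 0.0, "az": -0.1}, {"fingers": 85, "x": 17.2, "y": -16.2, "z": 32.3, "ax": 0.0, "ay": 0.0, "az": 0.0}, {"fingers": 85, "x": 17.2, "y": -16.2, "z": 32.4, "ax": 0.0, "ay": 0.0, "az": -0.1}, {"fingers": 85, "x": 17.2, "y": -16.2, "z": 32.3, "ax": 0.0, "ay": 0.0, "az": 0.0}, {"fingers": 85, "x": 0.0, "y": 0.0, "z": 46.0, "ax": 0.0, "ay": 0.0, "az": 0.0}, {"fingers": 85, "x": 0.0, "y": 0.0, "z": 46.0, "ax": 0.0, "ay": 0.0, "az": 0.0}]
[{"fingers": 85, "x": 0.0, "y": 0.1, "z": 46.0, "ax": 0.0, "ay": 0.0, "az": 0.0}, {"fingers": 85, "x": -9.0, "y": 0.0, "z": 0.0, "ax": 0.0, "ay": 0.0, "az": 0.0}, {"fingers": 85, "x": -9.0, "y": 0.0, "z": 0.0, "ax": 0.0, "ay": 0.0, "az": 0.0}, {"fingers": 85, "x": -9.0, "y": 0.0, "z": 0.0, "ax": 0.0, "ay": 0.0, "az": 0.0}, {"fingers": 85, "x": -9.0, "y": 0.0, "z": 0.0, "ax": 0.0, "ay": 0.0, "az": 0.0}, {"fingers": 85, "x": -9.0, "y": 0.0, "z": 0.0, "ax": 0.0, "ay": 0.0, "az": 0.0}, {"fingers": 85, "x": -9.0, "y": 0.0, "z": 0.0, "ax": 0.0, "ay": 0.0, "az": 0.0}, {"fingers": 85, "x": -9.0, "y": 0.0, "z": 0.0, "ax": 0.0, "ay": 0.0, "az": 0.0}]
[{"fingers": 85, "x": -9.0, "y": 0.0, "z": 0.0, "ax": 0.0, "ay": 0.0, "az": 0.0}]
rows 17 end [-118. -122.   12.]
```

>>> {"api": "apply_moves", "payload": {"plan": [{"fingers":85,"x":17.2,"y":-16.2,"z":32.4,"ax":0,"ay":0,"az":-0.3},{"fingers":85,"x":17.2,"y":-16.2,"z":32.4,"ax":0,"ay":0,"az":0},{"fingers":85,"x":17.2,"y":-16.2,"z":32.4,"ax":0,"ay":0,"az":0},{"fingers":85,"x":17.2,"y":-16.2,"z":32.4,"ax":0,"ay":0,"az":0},{"fingers":85,"x":17.2,"y":-16.2,"z":32.4,"ax":0,"ay":0,"az":0},{"fingers":85,"x":17.2,"y":-16.2,"z":32.4,"ax":0,"ay":0,"az":0},{"fingers":85,"x":0,"y":0,"z":46,"ax":0,"ay":0,"az":0},{"fingers":85,"x":0,"y":0,"z":46,"ax":0,"ay":0,"az":0}]}}

```text
time_s: 3.05
eef_pos: [406.4, -235.9, 57.0]
ee_rot: [0.001, -0.06, 0.998, 0.0]
wrist_force: [1.8, 1.9, -0.5]
opening: 84.8
gripper_force: 0.0
```

>>> {"api": "apply_moves", "payload": {"plan": [{"fingers":85,"x":0,"y":0,"z":46,"ax":0,"ay":0,"az":0},{"fingers":85,"x":-9,"y":0,"z":0,"ax":0,"ay":0,"az":0},{"fingers":85,"x":-9,"y":0,"z":0,"ax":0,"ay":0,"az":0},{"fingers":85,"x":-9,"y":0,"z":0,"ax":0,"ay":0,"az":0}]}}

```text
time_s: 3.45
eef_pos: [435.3, -233.1, 14.2]
ee_rot: [0.001, -0.061, 0.998, -0.0]
wrist_force: [-0.7, 0.5, 0.2]
opening: 84.9
gripper_force: 0.5
```

>>> {"api": "apply_moves", "payload": {"plan": [{"fingers":85,"x":-9,"y":0,"z":0,"ax":0,"ay":0,"az":0},{"fingers":85,"x":-9,"y":0,"z":0,"ax":0,"ay":0,"az":0},{"fingers":85,"x":-9,"y":0,"z":0,"ax":0,"ay":0,"az":0},{"fingers":85,"x":-9,"y":0,"z":0,"ax":0,"ay":0,"az":0}]}}

```text
time_s: 3.85
eef_pos: [469.4, -228.8, 12.4]
ee_rot: [0.0, -0.06, 0.998, 0.0]
wrist_force: [-1.9, -0.1, 0.7]
opening: 84.7
gripper_force: 0.8
```

>>> {"api": "apply_moves", "payload": {"plan": [{"fingers":85,"x":-5,"y":0,"z":0,"ax":0,"ay":0,"az":0.3},{"fingers":85,"x":-3,"y":0,"z":0,"ax":0,"ay":0,"az":0},{"fingers":85,"x":-2,"y":0,"z":0,"ax":0,"ay":0,"az":0}]}}

```text
time_s: 4.15
eef_pos: [478.2, -227.8, 11.8]
ee_rot: [-0.0, -0.058, 0.998, -0.0]
wrist_force: [-1.6, -0.6, 0.0]
opening: 85.0
gripper_force: 0.8
```

>>> {"api": "apply_moves", "payload": {"plan": [{"fingers":85,"x":-2,"y":0,"z":0,"ax":0,"ay":0,"az":0},{"fingers":85,"x":-1,"y":0,"z":0,"ax":0,"ay":0,"az":0}]}}

```text
time_s: 4.35
eef_pos: [481.1, -227.4, 11.8]
ee_rot: [-0.0, -0.058, 0.998, 0.0]
wrist_force: [-1.3, -0.5, -1.0]
opening: 85.0
gripper_force: 0.6
```

>>> {"api": "apply_moves", "payload": {"plan": [{"fingers":85,"x":-1,"y":0,"z":0,"ax":0,"ay":0,"az":0},{"fingers":85,"x":-1,"y":0,"z":0,"ax":0,"ay":0,"az":0}]}}

```text
time_s: 4.55
eef_pos: [482.1, -227.3, 11.7]
ee_rot: [-0.001, -0.057, 0.998, 0.0]
wrist_force: [-8.5, -0.4, 4.0]
opening: 85.2
gripper_force: 4.1
```

>>> {"api": "apply_moves", "payload": {"plan": [{"fingers":85,"x":-1,"y":0,"z":0,"ax":0,"ay":0,"az":0},{"fingers":85,"x":-1,"y":0,"z":0,"ax":0,"ay":0,"az":0}]}}

```text
time_s: 4.75
eef_pos: [482.1, -227.4, 11.3]
ee_rot: [-0.003, -0.057, 0.998, 0.001]
wrist_force: [-14.2, -1.1, 7.2]
opening: 85.1
gripper_force: 7.4
```

Run:
```python
from h import *
V=rot(0);Y=rot(0,-90)
say()
plan([([-122,-122,14],V,85,0),([-122,-150,120],V,85,0),([0,-235,120],Y,85,0),([0,-235,12],Y,85,0),([0,-215,12],Y,85,2),([0,-162,12],Y,85,6)])
```

```text
t 4.75 st [-111.  -118.8   11.3] w [ 482.1 -227.4   11.3] rot st [-0.005  0.002 -1.   ] F [-14.2  -1.1   7.2] j [-0.26  0.41  0.72  2.   -0.35  0.87  2.34] 85.05424566222592
[{"fingers": 85, "x": 11.0, "y": -3.2, "z": -2.6, "ax": 0.1, "ay": -0.3, "az": 0.0}, {"fingers": 85, "x": 0.0, "y": -9.3, "z": -35.3, "ax": 0.0, "ay": 0.0, "az": 0.0}, {"fingers": 85, "x": 0.0, "y": -9.3, "z": -35.4, "ax": 0.0, "ay": 0.0, "az": 0.0}, {"fingers": 85, "x": 0.0, "y": -9.4, "z": -35.3, "ax": 0.0, "ay": 0.0, "az": 0.0}, {"fingers": 85, "x": -11.1, "y": -7.7, "z": 0.0, "ax": 0.0, "ay": 0.0, "az": 8.2}, {"fingers": 85, "x": -12.1, "y": -6.1, "z": 0.0, "ax": 0.0, "ay": 0.0, "az": 8.2}, {"fingers": 85, "x": -12.8, "y": -4.3, "z": 0.0, "ax": 0.0, "ay": 0.0, "az": 8.2}, {"fingers": 85, "x": -13.3, "y": -2.4, "z": 0.0, "ax": 0.0, "ay": 0.0, "az": 8.2}]
[{"fingers": 85, "x": -13.5, "y": -0.5, "z": 0.0, "ax": 0.0, "ay": 0.0, "az": 8.2}, {"fingers": 85, "x": -13.4, "y": 1.5, "z": 0.0, "ax": 0.0, "ay": 0.0, "az": 8.2}, {"fingers": 85, "x": -13.1, "y": 3.4, "z": 0.0, "ax": 0.0, "ay": 0.0, "az": 8.2}, {"fingers": 
[... 535 characters left out ...]
, "ay": 0.0, "az": 0.0}, {"fingers": 85, "x": 10.0, "y": 0.0, "z": 0.0, "ax": 0.0, "ay": 0.0, "az": 0.0}, {"fingers": 85, "x": 10.0, "y": 0.0, "z": -0.1, "ax": 0.0, "ay": 0.0, "az": 0.0}, {"fingers": 85, "x": 8.8, "y": 0.0, "z": 0.0, "ax": 0.0, "ay": 0.0, "az": 0.0}, {"fingers": 85, "x": 8.8, "y": 0.0, "z": 0.0, "ax": 0.0, "ay": 0.0, "az": 0.0}, {"fingers": 85, "x": 8.9, "y": 0.0, "z": 0.0, "ax": 0.0, "ay": 0.0, "az": 0.0}, {"fingers": 85, "x": 8.8, "y": 0.0, "z": 0.0, "ax": 0.0, "ay": 0.0, "az": 0.0}]
[{"fingers": 85, "x": 8.9, "y": 0.0, "z": 0.0, "ax": 0.0, "ay": 0.0, "az": 0.0}, {"fingers": 85, "x": 8.8, "y": 0.0, "z": 0.0, "ax": 0.0, "ay": 0.0, "az": 0.0}]
rows 26 end [   0. -162.   12.]
```

>>> {"api": "apply_moves", "payload": {"plan": [{"fingers":85,"x":14,"y":-3,"z":-2,"ax":0,"ay":0,"az":0},{"fingers":85,"x":0,"y":-9.3,"z":-35.3,"ax":0,"ay":0,"az":0},{"fingers":85,"x":0,"y":-9.3,"z":-35.3,"ax":0,"ay":0,"az":0},{"fingers":85,"x":0,"y":-9.3,"z":-35.3,"ax":0,"ay":0,"az":0},{"fingers":85,"x":-11.1,"y":-7.7,"z":0,"ax":0,"ay":0,"az":8.2},{"fingers":85,"x":-12.1,"y":-6.1,"z":0,"ax":0,"ay":0,"az":8.2},{"fingers":85,"x":-12.8,"y":-4.3,"z":0,"ax":0,"ay":0,"az":8.2},{"fingers":85,"x":-13.3,"y":-2.4,"z":0,"ax":0,"ay":0,"az":8.2}]}}

```text
time_s: 5.55
eef_pos: [523.0, -285.3, 120.3]
ee_rot: [0.001, 0.23, 0.973, 0.0]
wrist_force: [0.7, 0.9, 0.3]
opening: 84.9
gripper_force: 0.0
```

>>> {"api": "apply_moves", "payload": {"plan": [{"fingers":85,"x":-13.5,"y":-0.5,"z":0,"ax":0,"ay":0,"az":8.2},{"fingers":85,"x":-13.4,"y":1.5,"z":0,"ax":0,"ay":0,"az":8.2},{"fingers":85,"x":-13.1,"y":3.4,"z":0,"ax":0,"ay":0,"az":8.2},{"fingers":85,"x":-12.5,"y":5.2,"z":0,"ax":0,"ay":0,"az":8.1},{"fingers":85,"x":-11.6,"y":6.9,"z":0,"ax":0,"ay":0,"az":8.2},{"fingers":85,"x":-10.5,"y":8.5,"z":0,"ax":0,"ay":0,"az":8.1},{"fingers":85,"x":-9.3,"y":9.9,"z":0,"ax":0,"ay":0,"az":8.2},{"fingers":85,"x":0,"y":0,"z":0,"ax":0,"ay":0,"az":0}]}}

```text
time_s: 6.35
eef_pos: [606.8, -330.1, 119.6]
ee_rot: [0.001, 0.666, 0.746, -0.0]
wrist_force: [-1.1, 0.1, 0.1]
opening: 85.6
gripper_force: 0.0
```

Run:
```python
from h import *
Y=rot(0,-90)
say()
plan([([0,-235,12],Y,85,0)])
```

```text
t 6.35 st [   1.1 -235.2  119.6] w [ 606.8 -330.1  119.6] rot st [ 0.    -0.001 -1.   ] F [-1.1  0.1  0.1] j [-0.24  0.71  1.03  1.52 -0.62  1.27  0.99] 85.60238266055593
[{"fingers": 85, "x": 0.1, "y": -0.4, "z": 35.9, "ax": 0.0, "ay": 0.0, "az": 0.0}, {"fingers": 85, "x": 0.1, "y": -0.4, "z": 35.9, "ax": 0.0, "ay": 0.0, "az": 0.0}, {"fingers": 85, "x": 0.1, "y": -0.3, "z": 35.8, "ax": 0.0, "ay": 0.1, "az": -0.1}]
rows 3 end [   0. -235.   12.]
```

>>> {"api": "apply_moves", "payload": {"plan": [{"fingers":85,"x":0,"y":-0.4,"z":36,"ax":0,"ay":0,"az":0},{"fingers":85,"x":0,"y":-0.4,"z":36,"ax":0,"ay":0,"az":0},{"fingers":85,"x":0,"y":-0.3,"z":36,"ax":0,"ay":0,"az":0},{"fingers":85,"x":10,"y":0,"z":0,"ax":0,"ay":0,"az":0},{"fingers":85,"x":10,"y":0,"z":0,"ax":0,"ay":0,"az":0},{"fingers":85,"x":9,"y":0,"z":0,"ax":0,"ay":0,"az":0},{"fingers":85,"x":9,"y":0,"z":0,"ax":0,"ay":0,"az":0}]}}

```text
time_s: 7.05
eef_pos: [601.4, -291.7, 14.0]
ee_rot: [0.001, 0.665, 0.747, 0.0]
wrist_force: [0.1, -1.3, 1.0]
opening: 84.7
gripper_force: 0.9
```

>>> {"api": "apply_moves", "payload": {"plan": [{"fingers":85,"x":9,"y":0,"z":0,"ax":0,"ay":0,"az":0},{"fingers":85,"x":9,"y":0,"z":0,"ax":0,"ay":0,"az":0},{"fingers":85,"x":9,"y":0,"z":0,"ax":0,"ay":0,"az":0},{"fingers":85,"x":8,"y":0,"z":0,"ax":0,"ay":0,"az":0}]}}

```text
time_s: 7.45
eef_pos: [596.5, -256.3, 12.0]
ee_rot: [0.0, 0.665, 0.747, 0.0]
wrist_force: [0.3, -1.9, 1.0]
opening: 84.8
gripper_force: 0.8
```

>>> {"api": "apply_moves", "payload": {"plan": [{"fingers":85,"x":3,"y":0,"z":0,"ax":0,"ay":0,"az":0},{"fingers":85,"x":2,"y":0,"z":0,"ax":0,"ay":0,"az":0},{"fingers":85,"x":2,"y":0,"z":0,"ax":0,"ay":0,"az":0}]}}

```text
time_s: 7.75
eef_pos: [595.5, -250.3, 11.7]
ee_rot: [-0.0, 0.665, 0.747, -0.0]
wrist_force: [0.3, -1.8, -0.6]
opening: 84.7
gripper_force: 0.6
```

>>> {"api": "apply_moves", "payload": {"plan": [{"fingers":85,"x":1.5,"y":0,"z":0,"ax":0,"ay":0,"az":0},{"fingers":85,"x":1,"y":0,"z":0,"ax":0,"ay":0,"az":0},{"fingers":85,"x":1,"y":0,"z":0,"ax":0,"ay":0,"az":0}]}}

```text
time_s: 8.05
eef_pos: [595.1, -246.9, 11.8]
ee_rot: [-0.0, 0.665, 0.747, -0.0]
wrist_force: [-0.4, -1.5, -1.1]
opening: 84.8
gripper_force: 0.5
```

>>> {"api": "apply_moves", "payload": {"plan": [{"fingers":85,"x":1,"y":0,"z":0,"ax":0,"ay":0,"az":0},{"fingers":85,"x":1,"y":0,"z":0,"ax":0,"ay":0,"az":0}]}}

```text
time_s: 8.25
eef_pos: [594.9, -244.8, 11.8]
ee_rot: [-0.0, 0.665, 0.747, -0.0]
wrist_force: [0.6, -1.4, -1.0]
opening: 85.2
gripper_force: 0.5
```

>>> {"api": "apply_moves", "payload": {"plan": [{"fingers":85,"x":1,"y":0,"z":0,"ax":0,"ay":0,"az":0},{"fingers":85,"x":1,"y":0,"z":0,"ax":0,"ay":0,"az":0}]}}

```text
time_s: 8.45
eef_pos: [595.1, -244.5, 12.3]
ee_rot: [0.001, 0.665, 0.747, -0.001]
wrist_force: [2.1, -9.9, -1.6]
opening: 84.9
gripper_force: 4.6
```

>>> {"api": "apply_moves", "payload": {"plan": [{"fingers":85,"x":1,"y":0,"z":0,"ax":0,"ay":0,"az":0},{"fingers":85,"x":1,"y":0,"z":0,"ax":0,"ay":0,"az":0}]}}

```text
time_s: 8.65
eef_pos: [595.2, -244.4, 12.9]
ee_rot: [0.003, 0.666, 0.746, -0.001]
wrist_force: [3.7, -14.1, -1.9]
opening: 84.9
gripper_force: 7.4
```

```bash
python3 - <<'E'
from h import *
p=S2W([0,2,0]); json.dump([TH,p[0],p[1]],open('st.json','w'))
E
python3 - <<'E'
from h import *
V=rot(0);Y=rot(0,-90)
say()
plan([([0,-168,14],Y,85,0),([0,-180,130],Y,85,0),([-135,-67,130],V,85,0),([-135,-67,12],V,85,0),([-118,-67,12],V,85,2)])
E
```

```text
t 8.65 st [  -0.6 -150.7   12.9] w [ 595.2 -244.4   12.9] rot st [ 0.002 -0.006 -1.   ] F [  3.7 -14.1  -1.9] j [-0.38  0.74  0.98  1.73 -0.69  1.05  0.95] 84.88805871092278
[{"fingers": 85, "x": -17.3, "y": 0.6, "z": -1.0, "ax": 0.1, "ay": 0.4, "az": 0.0}, {"fingers": 85, "x": -4.0, "y": 0.0, "z": -38.7, "ax": 0.0, "ay": 0.0, "az": 0.0}, {"fingers": 85, "x": -4.0, "y": 0.0, "z": -38.6, "ax": 0.0, "ay": 0.0, "az": 0.0}, {"fingers": 85, "x": -3.9, "y": 0.1, "z": -38.7, "ax": 0.0, "ay": 0.0, "az": 0.0}, {"fingers": 85, "x": 10.3, "y": -12.3, "z": 0.0, "ax": 0.0, "ay": 0.0, "az": -8.2}, {"fingers": 85, "x": 11.9, "y": -10.7, "z": 0.0, "ax": 0.0, "ay": 0.0, "az": -8.2}, {"fingers": 85, "x": 13.3, "y": -8.9, "z": 0.0, "ax": 0.0, "ay": 0.0, "az": -8.2}, {"fingers": 85, "x": 14.4, "y": -6.9, "z": 0.0, "ax": 0.0, "ay": 0.0, "az": -8.2}]
[{"fingers": 85, "x": 15.3, "y": -4.8, "z": 0.0, "ax": 0.0, "ay": 0.0, "az": -8.2}, {"fingers": 85, "x": 15.8, "y": -2.5, "z": 0.0, "ax": 0.0, "ay": 0.0, "az": -8.2}, {"fingers": 85, "x": 16.0, "y": -0.2, "z": 0.0, "ax": 0.0, "ay": 0.0, "az": -8.2}, {"fingers": 85, "x": 15.9, "y": 2.0, "z": 0.0, "ax": 0.0, "ay": 0.0, "az": -8.2}, {"fingers": 85, "x": 15.4, "y": 4.3, "z": 0.0, "ax": 0.0, "ay": 0.0, "az": -8.1}, {"fingers": 85, "x": 14.7, "y": 6.4, "z": 0.0, "ax": 0.0, "ay": 0.0, "az": -8.2}, {"fingers": 85, "x": 13.6, "y": 8.4, "z": 0.1, "ax": 0.0, "ay": 0.0, "az": -8.1}, {"fingers": 85, "x": 0.0, "y": 0.0, "z": 39.3, "ax": 0.0, "ay": 0.0, "az": 0.0}]
[{"fingers": 85, "x": 0.0, "y": 0.0, "z": 39.3, "ax": 0.0, "ay": 0.0, "az": 0.0}, {"fingers": 85, "x": 0.0, "y": -0.1, "z": 39.4, "ax": 0.0, "ay": 0.0, "az": 0.0}, {"fingers": 85, "x": -8.5, "y": 0.0, "z": 0.0, "ax": 0.0, "ay": 0.0, "az": 0.0}, {"fingers": 85, "x": -8.5, "y": 0.0, "z": 0.0, "ax": 0.0, "ay": 0.0, "az": 0.0}]
rows 20 end [-118.  -67.   12.]
```

>>> {"api": "apply_moves", "payload": {"plan": [{"fingers":85,"x":-20,"y":0,"z":-1,"ax":0,"ay":0,"az":0},{"fingers":85,"x":-4,"y":0,"z":-38.7,"ax":0,"ay":0,"az":0},{"fingers":85,"x":-4,"y":0,"z":-38.7,"ax":0,"ay":0,"az":0},{"fingers":85,"x":-4,"y":0,"z":-38.7,"ax":0,"ay":0,"az":0},{"fingers":85,"x":10.3,"y":-12.3,"z":0,"ax":0,"ay":0,"az":-8.2},{"fingers":85,"x":11.9,"y":-10.7,"z":0,"ax":0,"ay":0,"az":-8.2},{"fingers":85,"x":13.3,"y":-8.9,"z":0,"ax":0,"ay":0,"az":-8.2},{"fingers":85,"x":14.4,"y":-6.9,"z":0,"ax":0,"ay":0,"az":-8.2}]}}

```text
time_s: 9.45
eef_pos: [544.1, -236.7, 128.9]
ee_rot: [-0.0, 0.425, 0.905, 0.0]
wrist_force: [0.0, -0.1, -0.3]
opening: 85.2
gripper_force: 0.0
```

>>> {"api": "apply_moves", "payload": {"plan": [{"fingers":85,"x":15.3,"y":-4.8,"z":0,"ax":0,"ay":0,"az":-8.2},{"fingers":85,"x":15.8,"y":-2.5,"z":0,"ax":0,"ay":0,"az":-8.2},{"fingers":85,"x":16,"y":-0.2,"z":0,"ax":0,"ay":0,"az":-8.2},{"fingers":85,"x":15.9,"y":2,"z":0,"ax":0,"ay":0,"az":-8.2},{"fingers":85,"x":15.4,"y":4.3,"z":0,"ax":0,"ay":0,"az":-8.1},{"fingers":85,"x":14.7,"y":6.4,"z":0,"ax":0,"ay":0,"az":-8.2},{"fingers":85,"x":13.6,"y":8.4,"z":0,"ax":0,"ay":0,"az":-8.1},{"fingers":85,"x":0,"y":0,"z":0,"ax":0,"ay":0,"az":0}]}}

```text
time_s: 10.25
eef_pos: [449.7, -174.7, 128.8]
ee_rot: [-0.0, -0.059, 0.998, 0.001]
wrist_force: [0.5, -0.1, 0.2]
opening: 85.0
gripper_force: 0.0
```

Run:
```python
from h import *
import pickle
V=rot(0)
say()
plan([([-135,-67,12],V,85,0),([-118,-67,12],V,85,2)])
c=camera('wrist');pickle.dump(c,open('c2.pkl','wb'))
cv2.imwrite('pics/w3.png',cv2.resize(c['color'],(800,600),interpolation=cv2.INTER_CUBIC)[:,:,::-1])
```

```text
t 10.25 st [-137.2  -64.8  128.8] w [ 449.7 -174.7  128.8] rot st [ 0.     0.003 -1.   ] F [ 0.5 -0.1  0.2] j [-0.59  0.08  0.92  2.02 -0.08  1.07  2.06] 85.00830317279011
[{"fingers": 85, "x": -0.7, "y": -0.8, "z": 38.9, "ax": 0.1, "ay": 0.0, "az": 0.1}, {"fingers": 85, "x": -0.7, "y": -0.8, "z": 39.0, "ax": 0.0, "ay": 0.0, "az": 0.1}, {"fingers": 85, "x": -0.8, "y": -0.8, "z": 38.9, "ax": 0.1, "ay": 0.0, "az": 0.0}, {"fingers": 85, "x": -8.5, "y": 0.0, "z": 0.0, "ax": 0.0, "ay": 0.0, "az": 0.0}, {"fingers": 85, "x": -8.5, "y": 0.0, "z": 0.0, "ax": 0.0, "ay": 0.0, "az": 0.0}]
rows 5 end [-118.  -67.   12.]
```

View pics/w3.png

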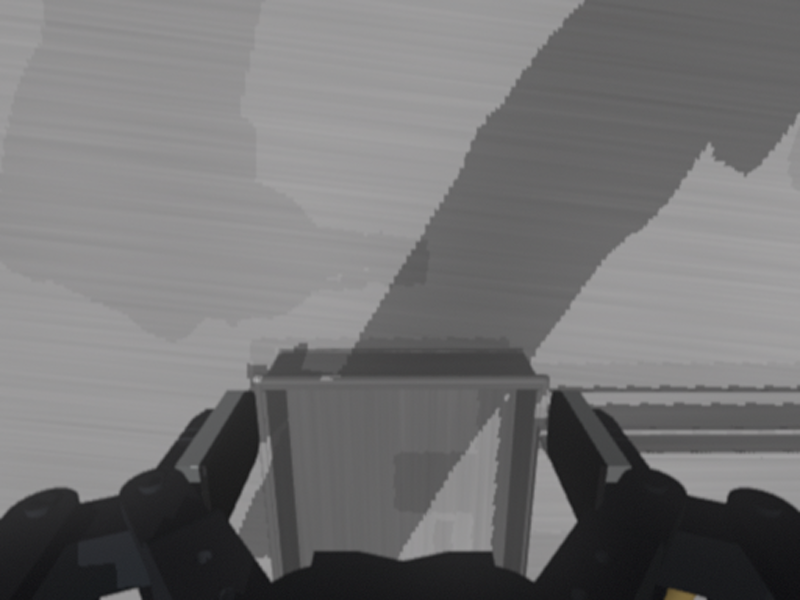

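Pan's front rim runs level from (250,378) to (548,378), parallel to the tray rim. I'll press it once more against the rail to confirm.

>>> {"api": "apply_moves", "payload": {"plan": [{"fingers":85,"x":-0.7,"y":-0.8,"z":39,"ax":0,"ay":0,"az":0},{"fingers":85,"x":-0.7,"y":-0.8,"z":39,"ax":0,"ay":0,"az":0},{"fingers":85,"x":-0.8,"y":-0.8,"z":39,"ax":0,"ay":0,"az":0},{"fingers":85,"x":-8,"y":0,"z":0,"ax":0,"ay":0,"az":0},{"fingers":85,"x":-8,"y":0,"z":0,"ax":0,"ay":0,"az":0},{"fingers":85,"x":-3,"y":0,"z":0,"ax":0,"ay":0,"az":0},{"fingers":85,"x":-2,"y":0,"z":0,"ax":0,"ay":0,"az":0},{"fingers":85,"x":-1,"y":0,"z":0,"ax":0,"ay":0,"az":0}]}}

```text
time_s: 11.1
eef_pos: [476.0, -175.7, 13.1]
ee_rot: [0.001, -0.058, 0.998, 0.0]
wrist_force: [-3.5, -1.5, 1.4]
opening: 84.7
gripper_force: 1.7
```

>>> {"api": "apply_moves", "payload": {"plan": [{"fingers":85,"x":-1,"y":0,"z":0,"ax":0,"ay":0,"az":0},{"fingers":85,"x":-1,"y":0,"z":0,"ax":0,"ay":0,"az":0},{"fingers":85,"x":-1,"y":0,"z":0,"ax":0,"ay":0,"az":0}]}}

```text
time_s: 11.4
eef_pos: [476.0, -175.3, 11.7]
ee_rot: [-0.002, -0.057, 0.998, 0.001]
wrist_force: [-13.0, -1.3, 5.2]
opening: 85.1
gripper_force: 6.3
```

Run:
```python
from h import *
V=rot(0)
say()
plan([([-128,-67,13],V,85,0),([-130,-60,110],V,85,0),([-110,225,300],V,85,0)])
```

```text
t 11.4 st [-111.2  -68.4   11.7] w [ 476.  -175.3   11.7] rot st [-0.004  0.002 -1.   ] F [-13.   -1.3   5.2] j [-0.44  0.38  0.82  2.06 -0.37  0.86  2.28] 85.14576054100661
[{"fingers": 85, "x": 16.9, "y": 1.4, "z": -1.2, "ax": 0.1, "ay": -0.2, "az": 0.0}, {"fingers": 85, "x": 0.7, "y": 2.3, "z": -32.3, "ax": 0.0, "ay": 0.0, "az": 0.0}, {"fingers": 85, "x": 0.6, "y": 2.3, "z": -32.3, "ax": 0.0, "ay": 0.0, "az": 0.0}, {"fingers": 85, "x": 0.7, "y": 2.3, "z": -32.4, "ax": 0.0, "ay": 0.0, "az": 0.0}, {"fingers": 85, "x": -2.5, "y": 35.6, "z": -23.8, "ax": 0.0, "ay": 0.0, "az": 0.0}, {"fingers": 85, "x": -2.5, "y": 35.6, "z": -23.7, "ax": 0.0, "ay": 0.0, "az": 0.0}, {"fingers": 85, "x": -2.5, "y": 35.6, "z": -23.8, "ax": 0.0, "ay": 0.0, "az": 0.0}, {"fingers": 85, "x": -2.5, "y": 35.6, "z": -23.7, "ax": 0.0, "ay": 0.0, "az": 0.0}]
[{"fingers": 85, "x": -2.5, "y": 35.7, "z": -23.8, "ax": 0.0, "ay": 0.0, "az": 0.0}, {"fingers": 85, "x": -2.5, "y": 35.6, "z": -23.7, "ax": 0.0, "ay": 0.0, "az": 0.0}, {"fingers": 85, "x": -2.5, "y": 35.7, "z": -23.8, "ax": 0.0, "ay": 0.0, "az": 0.0}, {"fingers": 85, "x": -2.6, "y": 35.6, "z": -23.7, "ax": 0.0, "ay": 0.0, "az": 0.0}]
rows 12 end [-110.  225.  300.]
```

>>> {"api": "apply_moves", "payload": {"plan": [{"fingers":85,"x":20,"y":1,"z":-1,"ax":0,"ay":0,"az":0},{"fingers":85,"x":0.7,"y":2.3,"z":-33,"ax":0,"ay":0,"az":0},{"fingers":85,"x":0.7,"y":2.3,"z":-33,"ax":0,"ay":0,"az":0},{"fingers":85,"x":0.7,"y":2.3,"z":-33,"ax":0,"ay":0,"az":0},{"fingers":85,"x":-2.5,"y":35.6,"z":-24,"ax":0,"ay":0,"az":0},{"fingers":85,"x":-2.5,"y":35.6,"z":-24,"ax":0,"ay":0,"az":0},{"fingers":85,"x":-2.5,"y":35.6,"z":-24,"ax":0,"ay":0,"az":0},{"fingers":85,"x":-2.5,"y":35.6,"z":-24,"ax":0,"ay":0,"az":0}]}}

```text
time_s: 12.2
eef_pos: [448.9, -25.9, 209.7]
ee_rot: [0.001, -0.057, 0.998, 0.001]
wrist_force: [2.1, 0.7, 0.1]
opening: 85.1
gripper_force: 0.0
```

>>> {"api": "apply_moves", "payload": {"plan": [{"fingers":85,"x":-2.5,"y":35.6,"z":-24,"ax":0,"ay":0,"az":0},{"fingers":85,"x":-2.5,"y":35.6,"z":-24,"ax":0,"ay":0,"az":0},{"fingers":85,"x":-2.5,"y":35.6,"z":-24,"ax":0,"ay":0,"az":0},{"fingers":85,"x":-2.5,"y":35.6,"z":-24,"ax":0,"ay":0,"az":0},{"fingers":85,"x":0,"y":0,"z":0,"ax":0,"ay":0,"az":0}]}}

```text
time_s: 12.7
eef_pos: [442.9, 120.8, 307.0]
ee_rot: [0.002, -0.061, 0.998, 0.002]
wrist_force: [-0.1, -0.2, -0.6]
opening: 85.0
gripper_force: 0.0
```

Run:
```python
from h import *
import pickle
say()
c=camera('wrist');pickle.dump(c,open('c3.pkl','wb'))
cv2.imwrite('pics/w4.png',cv2.resize(c['color'],(800,600),interpolation=cv2.INTER_CUBIC)[:,:,::-1])
```

```text
t 12.7 st [-110.1  229.5  307. ] w [442.9 120.8 307. ] rot st [ 0.005  0.003 -1.   ] F [-0.1 -0.2 -0.6] j [-0.97 -0.15  0.55  1.81  0.08  1.45  1.26] 84.96683914197763
```

View pics/w4.png

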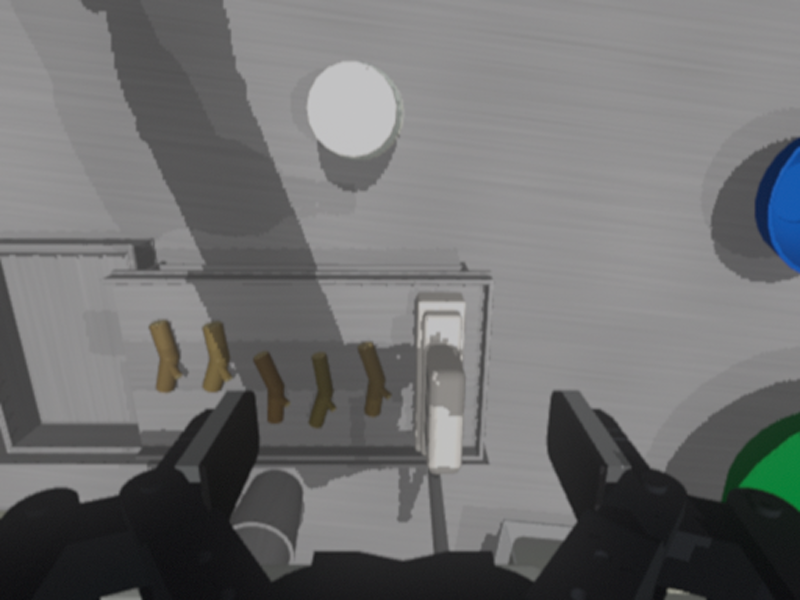

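Wrist view: grip top runs from (434–463, 370) to (428–460, 470) and the foot's front edge is at row 297, columns 416–466. The front rim is at row 275 and the closed end's inner rim at column 484.

Run:
```python
from h import *
import pickle
c=pickle.load(open('c3.pkl','rb'));c1=pickle.load(open('c1.pkl','rb'));cs=pickle.load(open('c0.pkl','rb'))
k=lambda u,v:(c,(u+.5)/1.5625-.5,(v+.5)/1.5625-.5)
k1=lambda u,v:(c1,(u+.5)/1.5625-.5,(v+.5)/1.5625-.5)
t=lambda u,v:(cs['top'],u/4+170-.375,v/4+130-.375)
s=lambda u,v:(cs['scene'],u/3+150-.333,v/3+105-.333)
L=lambda p,z:W2S(onz(*k(*p),z)).round(1)
for n,p,z in [('grip FL',(435,371),157),('grip FR',(463,371),157),('grip BL',(428,470),157),('grip BR',(460,470),157),('foot FL',(416,296),91),('foot FR',(466,296),91),('foot base FL',(416,303),65),('rim front',(300,275),80),('closed inner',(484,300),80),('jar',(352,108),105)]: print(n,L(p,z))
print('grip tri top/wrist FR',W2S(tri(t(133,345),k(463,371))),W2S(tri(t(158,345),k(435,371))))
print('foot FL tri w/w',W2S(tri(k1(735,253),k(416,296))))
for p in [(0,40,157),(0,-40,157)]: pass
```

```text
grip FL [-43.6 251.2 157. ]
grip FR [-43.7 269.2 157. ]
grip BL [ 31.7 248.4 157. ]
grip BR [ 31.6 270.4 157. ]
foot FL [-72.6 240.5  91. ]
foot FR [-72.8 277.9  91. ]
foot base FL [-58.2 241.5  65. ]
rim front [-85.3 152.6  80. ]
closed inner [-66.  293.4  80. ]
jar [-203.4  197.2  105. ]
grip tri top/wrist FR [-47.15879989 266.79851831 164.21967977] [-53.13833951 247.81132531 175.92553835]
foot FL tri w/w [-70.47084112 240.68564667  83.12392412]
```

Run:
```python
from h import *
G=rot(38)
plan([([-49,259.5,189],G,85,6),([6,259.5,118],G,85,4)])
```

```text
[{"fingers": 85, "x": -10.2, "y": 5.4, "z": 19.4, "ax": 0.0, "ay": -6.3, "az": 0.0}, {"fingers": 85, "x": -8.0, "y": 5.4, "z": 20.4, "ax": 0.0, "ay": -6.3, "az": 0.0}, {"fingers": 85, "x": -5.7, "y": 5.4, "z": 21.2, "ax": 0.0, "ay": -6.3, "az": 0.0}, {"fingers": 85, "x": -3.4, "y": 5.5, "z": 21.7, "ax": 0.1, "ay": -6.3, "az": 0.1}, {"fingers": 85, "x": -1.0, "y": 5.5, "z": 22.0, "ax": 0.0, "ay": -6.3, "az": 0.0}, {"fingers": 85, "x": 1.5, "y": 5.4, "z": 21.9, "ax": 0.1, "ay": -6.3, "az": 0.1}, {"fingers": 85, "x": 0.1, "y": 0.0, "z": 22.5, "ax": 0.0, "ay": 0.0, "az": 0.0}, {"fingers": 85, "x": 0.1, "y": 0.0, "z": 22.4, "ax": 0.0, "ay": 0.0, "az": 0.0}]
[{"fingers": 85, "x": 0.0, "y": 0.0, "z": 22.5, "ax": 0.0, "ay": 0.0, "az": 0.0}, {"fingers": 85, "x": 0.1, "y": 0.1, "z": 22.4, "ax": 0.0, "ay": 0.0, "az": 0.0}]
rows 10 end [  6.  259.5 118. ]
```

>>> {"api": "apply_moves", "payload": {"plan": [{"fingers":85,"x":-10,"y":5.4,"z":19.4,"ax":0,"ay":-6.3,"az":0},{"fingers":85,"x":-8,"y":5.4,"z":20.4,"ax":0,"ay":-6.3,"az":0},{"fingers":85,"x":-5.7,"y":5.4,"z":21.2,"ax":0,"ay":-6.3,"az":0},{"fingers":85,"x":-3.4,"y":5.4,"z":21.7,"ax":0,"ay":-6.3,"az":0},{"fingers":85,"x":-1,"y":5.4,"z":22,"ax":0,"ay":-6.3,"az":0},{"fingers":85,"x":1.5,"y":5.4,"z":22,"ax":0,"ay":-6.3,"az":0},{"fingers":85,"x":0,"y":0,"z":0,"ax":0,"ay":0,"az":0}]}}

```text
time_s: 13.45
eef_pos: [496.1, 151.8, 181.7]
ee_rot: [0.321, -0.055, 0.945, 0.017]
wrist_force: [-0.1, -0.3, -0.9]
opening: 84.6
gripper_force: 0.0
```

Run:
```python
from h import *
G=rot(38); say()
plan([([6,259.5,118],G,85,4)])
```

```text
t 13.45 st [-53.7 254.2 181.7] w [496.1 151.8 181.7] rot st [ 0.609 -0.003 -0.793] F [-0.1 -0.3 -0.9] j [-0.81 -0.32  0.2   2.38  0.68  0.58  0.6 ] 84.58814404366714
[{"fingers": 85, "x": -2.2, "y": 1.4, "z": 21.7, "ax": 0.0, "ay": -0.1, "az": 0.0}, {"fingers": 85, "x": -2.1, "y": 1.4, "z": 21.7, "ax": -0.1, "ay": -0.1, "az": 0.0}, {"fingers": 85, "x": -2.1, "y": 1.3, "z": 21.7, "ax": 0.0, "ay": -0.1, "az": 0.1}, {"fingers": 85, "x": -2.0, "y": 1.4, "z": 21.8, "ax": -0.1, "ay": -0.2, "az": 0.0}]
rows 4 end [  6.  259.5 118. ]
```

>>> {"api": "apply_moves", "payload": {"plan": [{"fingers":85,"x":-2.1,"y":1.4,"z":21.7,"ax":0,"ay":0,"az":0},{"fingers":85,"x":-2.1,"y":1.4,"z":21.7,"ax":0,"ay":0,"az":0},{"fingers":85,"x":-2.1,"y":1.4,"z":21.7,"ax":0,"ay":-0.2,"az":0},{"fingers":85,"x":-2.1,"y":1.4,"z":21.7,"ax":0,"ay":-0.2,"az":0},{"fingers":85,"x":0,"y":0,"z":0,"ax":0,"ay":0,"az":0}]}}

```text
time_s: 13.95
eef_pos: [560.3, 165.1, 123.6]
ee_rot: [0.326, -0.054, 0.944, 0.017]
wrist_force: [-0.2, -0.5, 0.3]
opening: 84.5
gripper_force: 0.0
```

Run:
```python
from h import *
import pickle
G=rot(38); say()
c=camera('wrist');pickle.dump(c,open('c4.pkl','wb'))
c2=camera('scene');pickle.dump(c2,open('c5.pkl','wb'))
a=c['color']; b=cv2.resize(c2['color'][150:270,200:360],(512,384),interpolation=cv2.INTER_CUBIC)
cv2.imwrite('pics/w5.png',cv2.resize(np.vstack([a,b]),(400,600))[:,:,::-1])
```

```text
t 13.95 st [ 11.6 260.1 123.6] w [560.3 165.1 123.6] rot st [ 0.617 -0.005 -0.787] F [-0.2 -0.5  0.3] j [-0.76 -0.06  0.23  2.33  0.83  0.36  0.45] 84.51981368827818
```

View pics/w5.png

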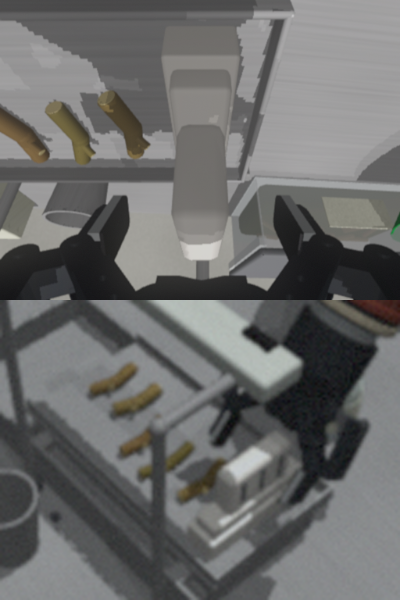

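The scraper grip (column ~200) sits centred between the fingers (127 and 275), and the scene crop shows the hand clear of the bar. I'll correct 8 mm and close.

>>> {"api": "apply_moves", "payload": {"plan": [{"fingers":85,"x":4,"y":-0.6,"z":0.5,"ax":0,"ay":0,"az":0},{"fingers":85,"x":4,"y":0,"z":0.5,"ax":0,"ay":0,"az":0},{"fingers":85,"x":0,"y":0,"z":0,"ax":0,"ay":0,"az":0}], "newtons": 50}}

```text
time_s: 14.35
eef_pos: [552.1, 165.5, 118.3]
ee_rot: [0.327, -0.054, 0.943, 0.019]
wrist_force: [0.4, -0.6, 0.6]
opening: 85.1
gripper_force: 0.0
```

Run:
```python
from h import *
say()
```

```text
t 14.35 st [  3.5 261.4 118.3] w [552.1 165.5 118.3] rot st [ 0.618  0.    -0.786] F [ 0.4 -0.6  0.6] j [-0.75 -0.06  0.22  2.35  0.87  0.35  0.41] 85.10000495489345
```

>>> {"api": "apply_moves", "payload": {"plan": [{"fingers":50,"x":0,"y":-1.5,"z":0,"ax":0,"ay":0,"az":0},{"fingers":30,"x":0,"y":0,"z":0,"ax":0,"ay":0,"az":0},{"fingers":10,"x":0,"y":0,"z":0,"ax":0,"ay":0,"az":0},{"fingers":10,"x":0,"y":0,"z":0,"ax":0,"ay":0,"az":0},{"fingers":10,"x":0,"y":0,"z":0,"ax":0,"ay":0,"az":0},{"fingers":10,"x":0,"y":0,"z":0,"ax":0,"ay":0,"az":0}], "newtons": 50}}

```text
time_s: 14.95
eef_pos: [553.1, 164.2, 118.2]
ee_rot: [0.327, -0.054, 0.943, 0.019]
wrist_force: [-0.1, -1.1, 2.4]
opening: 23.4
gripper_force: 49.7
```

Run:
```python
from h import *
s=read_state(); print((RS().inv()*q2R(s['ee_rot'])).as_matrix().round(4)); say()
```

```text
[[-7.858e-01 -4.000e-04  6.185e-01]
 [-4.000e-04  1.000e+00  2.000e-04]
 [-6.185e-01 -1.000e-04 -7.858e-01]]
t 14.95 st [  4.3 260.  118.2] w [553.1 164.2 118.2] rot st [ 0.618  0.    -0.786] F [-0.1 -1.1  2.4] j [-0.75 -0.06  0.22  2.35  0.87  0.35  0.41] 23.417148170662703
```

>>> {"api": "apply_moves", "payload": {"plan": [{"fingers":10,"x":0,"y":-4,"z":0,"ax":0,"ay":0,"az":0},{"fingers":10,"x":0,"y":-8,"z":0,"ax":0,"ay":0,"az":0},{"fingers":10,"x":0,"y":-8,"z":0,"ax":0,"ay":0,"az":0},{"fingers":10,"x":0,"y":-8,"z":0,"ax":0,"ay":0,"az":0}]}}

```text
time_s: 15.35
eef_pos: [556.3, 135.9, 118.2]
ee_rot: [0.327, -0.054, 0.943, 0.019]
wrist_force: [-0.7, 1.9, 0.6]
opening: 23.9
gripper_force: 49.6
```

Run:
```python
from h import *
say()
```

```text
t 15.35 st [  4.3 231.5 118.2] w [556.3 135.9 118.2] rot st [ 0.619  0.001 -0.786] F [-0.7  1.9  0.6] j [-0.72 -0.08  0.27  2.36  0.81  0.31  0.53] 23.899797636075732
```

>>> {"api": "apply_moves", "payload": {"plan": [{"fingers":10,"x":0,"y":-9,"z":0,"ax":0,"ay":0,"az":0},{"fingers":10,"x":0,"y":-9,"z":0,"ax":0,"ay":0,"az":0},{"fingers":10,"x":0,"y":-9,"z":0,"ax":0,"ay":0,"az":0},{"fingers":10,"x":0,"y":-9,"z":0,"ax":0,"ay":0,"az":0},{"fingers":10,"x":0,"y":-9,"z":0,"ax":0,"ay":0,"az":0},{"fingers":10,"x":0,"y":-9,"z":0,"ax":0,"ay":0,"az":0}]}}

```text
time_s: 15.95
eef_pos: [562.5, 82.0, 118.2]
ee_rot: [0.327, -0.054, 0.943, 0.019]
wrist_force: [0.3, 0.3, 1.0]
opening: 23.4
gripper_force: 49.6
```

Run:
```python
from h import *
say()
```

```text
t 15.95 st [  4.2 177.3 118.2] w [562.5  82.  118.2] rot st [ 0.619  0.    -0.786] F [0.3 0.3 1. ] j [-0.69 -0.11  0.39  2.38  0.65  0.25  0.81] 23.416357823362837
```

>>> {"api": "apply_moves", "payload": {"plan": [{"fingers":10,"x":0,"y":-9,"z":0,"ax":0,"ay":0,"az":0},{"fingers":10,"x":0,"y":-9,"z":0,"ax":0,"ay":0,"az":0},{"fingers":10,"x":0,"y":-9,"z":0,"ax":0,"ay":0,"az":0},{"fingers":10,"x":0,"y":-9,"z":0,"ax":0,"ay":0,"az":0}]}}

```text
time_s: 16.35
eef_pos: [566.6, 46.2, 118.2]
ee_rot: [0.327, -0.054, 0.943, 0.019]
wrist_force: [-0.4, 1.6, 2.2]
opening: 23.5
gripper_force: 49.7
```

Run:
```python
from h import *
say()
```

```text
t 16.35 st [  4.3 141.3 118.2] w [566.6  46.2 118.2] rot st [ 0.619  0.    -0.786] F [-0.4  1.6  2.2] j [-0.72 -0.13  0.51  2.39  0.5   0.22  1.05] 23.547939884012724
```

>>> {"api": "apply_moves", "payload": {"plan": [{"fingers":10,"x":0,"y":-8,"z":0,"ax":0,"ay":0,"az":0},{"fingers":10,"x":0,"y":-8,"z":0,"ax":0,"ay":0,"az":0},{"fingers":10,"x":0,"y":-8,"z":0,"ax":0,"ay":0,"az":0},{"fingers":10,"x":0,"y":-8,"z":0,"ax":0,"ay":0,"az":0}]}}

```text
time_s: 16.75
eef_pos: [570.3, 14.5, 118.2]
ee_rot: [0.327, -0.054, 0.943, 0.019]
wrist_force: [0.9, 2.5, 1.2]
opening: 23.5
gripper_force: 49.8
```

Run:
```python
from h import *
say()
```

```text
t 16.75 st [  4.3 109.3 118.2] w [570.3  14.5 118.2] rot st [ 0.619  0.    -0.786] F [0.9 2.5 1.2] j [-0.79 -0.14  0.68  2.39  0.36  0.21  1.26] 23.477034322076737
```

Tracking holds and the joints have levelled off. I'll look before the stalks go over.

>>> {"api": "apply_moves", "payload": {"plan": [{"fingers":10,"x":0,"y":-8,"z":0,"ax":0,"ay":0,"az":0},{"fingers":10,"x":0,"y":-8,"z":0,"ax":0,"ay":0,"az":0},{"fingers":10,"x":0,"y":-8,"z":0,"ax":0,"ay":0,"az":0},{"fingers":10,"x":0,"y":-8,"z":0,"ax":0,"ay":0,"az":0}]}}

```text
time_s: 17.15
eef_pos: [573.9, -17.2, 118.2]
ee_rot: [0.327, -0.054, 0.943, 0.019]
wrist_force: [-0.3, 2.2, 2.8]
opening: 23.5
gripper_force: 49.8
```

Run:
```python
from h import *
say()
c=camera('wrist');c2=camera('scene')
a=c['color']; b=cv2.resize(c2['color'][120:240,200:360],(512,384),interpolation=cv2.INTER_CUBIC)
cv2.imwrite('pics/w6.png',cv2.resize(np.hstack([a,b]),(800,300))[:,:,::-1])
```

```text
t 17.15 st [  4.3  77.4 118.2] w [573.9 -17.2 118.2] rot st [ 0.619  0.    -0.786] F [-0.3  2.2  2.8] j [-0.9  -0.17  0.87  2.38  0.26  0.21  1.46] 23.49331083704598
```

View pics/w6.png

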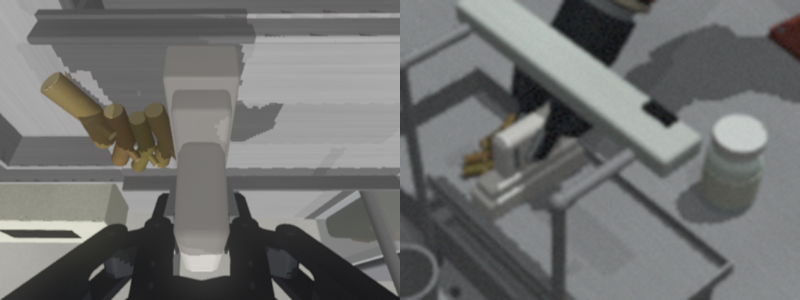

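The stalks are bunched ahead of the scraper's face at columns 40–175 of the left view. The scraper is upright between the rims, and the hand is clear of the bar. I'll carry on over the edge slowly.

>>> {"api": "apply_moves", "payload": {"plan": [{"fingers":10,"x":0,"y":-6,"z":0,"ax":0,"ay":0,"az":0},{"fingers":10,"x":0,"y":-6,"z":0,"ax":0,"ay":0,"az":0},{"fingers":10,"x":0,"y":-6,"z":0,"ax":0,"ay":0,"az":0},{"fingers":10,"x":0,"y":-6,"z":0,"ax":0,"ay":0,"az":0},{"fingers":10,"x":0,"y":-6,"z":0,"ax":0,"ay":0,"az":0},{"fingers":10,"x":0,"y":-6,"z":0,"ax":0,"ay":0,"az":0}]}}

```text
time_s: 17.85
eef_pos: [578.1, -52.1, 118.2]
ee_rot: [0.327, -0.055, 0.943, 0.019]
wrist_force: [-1.1, 3.1, 2.3]
opening: 23.6
gripper_force: 49.9
```

>>> {"api": "apply_moves", "payload": {"plan": [{"fingers":10,"x":0,"y":-6,"z":0,"ax":0,"ay":0,"az":0},{"fingers":10,"x":0,"y":-6,"z":0,"ax":0,"ay":0,"az":0},{"fingers":10,"x":0,"y":-6,"z":0,"ax":0,"ay":0,"az":0},{"fingers":10,"x":0,"y":-6,"z":0,"ax":0,"ay":0,"az":0},{"fingers":10,"x":0,"y":-4,"z":0,"ax":0,"ay":0,"az":0},{"fingers":10,"x":0,"y":0,"z":0,"ax":0,"ay":0,"az":0}]}}

```text
time_s: 18.45
eef_pos: [581.4, -81.0, 118.3]
ee_rot: [0.327, -0.054, 0.943, 0.019]
wrist_force: [-2.2, -2.1, 5.4]
opening: 23.4
gripper_force: 50.3
```

```bash
cat > stalks.py <<'E'
from h import *
import pickle
say()
def look(n,z=12):
    c=camera(n); hsv=cv2.cvtColor(c['color'],cv2.COLOR_RGB2HSV)
    m=cv2.inRange(hsv,(8,75,30),(28,255,230)); k,l,st,ce=cv2.connectedComponentsWithStats(m)
    print(n)
    for i in range(1,k):
        if st[i,4]<8: continue
        w=[W2S(onz(c,*ce[i],zz)).round(0) for zz in (z,72)]
        if -150<w[0][0]<150 and -260<w[0][1]<320: print(' area',st[i,4],'px',ce[i].round(),'bbox',st[i,:4],'@z%d'%z,w[0][:2],'@z72',w[1][:2])
    return c
for n in ('wrist','top','scene'): pickle.dump(look(n),open('last_%s.pkl'%n,'wb'))
E
python3 stalks.py
```

```text
t 18.45 st [  4.4  13.3 118.3] w [581.4 -81.  118.3] rot st [ 0.619 -0.    -0.786] F [-2.2 -2.1  5.4] j [-1.1  -0.25  1.22  2.34  0.2   0.24  1.69] 23.413648550300827
wrist
 area 4732 px [180. 101.] bbox [146  38  78 133] @z12 [  1. -39.] @z72 [-51. -20.]
top
 area 30 px [291. 182.] bbox [287 177   8   8] @z12 [ 36. -45.] @z72 [ 23. -37.]
scene
 area 9 px [213. 187.] bbox [211 185   4   5] @z12 [ 40. -55.] @z72 [68. -6.]
```

>>> {"api": "apply_moves", "payload": {"plan": [{"fingers":10,"x":0,"y":-3,"z":0,"ax":0,"ay":0,"az":0},{"fingers":10,"x":0,"y":-2,"z":0,"ax":0,"ay":0,"az":0},{"fingers":10,"x":0,"y":0,"z":0,"ax":0,"ay":0,"az":0},{"fingers":10,"x":0,"y":0,"z":0,"ax":0,"ay":0,"az":0}]}}

```text
time_s: 19.0
eef_pos: [582.0, -85.2, 118.2]
ee_rot: [0.327, -0.054, 0.943, 0.019]
wrist_force: [-0.6, 1.0, 4.0]
opening: 23.5
gripper_force: 50.1
```

Run:
```python
from stalks import *
c=pickle.load(open('last_wrist.pkl','rb')); hsv=cv2.cvtColor(c['color'],cv2.COLOR_RGB2HSV)
m=cv2.inRange(hsv,(8,75,30),(28,255,230))
for r in range(20,200,8):
    x=np.flatnonzero(m[r]);
    if len(x): print(r,x.min(),x.max(),len(x),W2S(onz(c,x.max(),r,12)).round()[:2],W2S(onz(c,x.max(),r,65)).round()[:2])
# where known points project
for n,p in [('edge front',(-77,0,65)),('edge back',(77,0,65)),('pan -x +y floor',(-93,3,3)),('pan front -y rim',(-100,-140,45)),('scr foot front',(-72,-10,91)),('scr foot back',(60,-10,91)),('base',(-72,-10,65))]: print(n,proj(c,S2W(p)).round())
```

```text
t 19.0 st [  4.5   9.  118.2] w [582.  -85.2 118.2] rot st [ 0.619  0.    -0.786] F [-0.6  1.   4. ] j [-1.12 -0.25  1.24  2.34  0.2   0.24  1.7 ] 23.517715991434095
wrist
 area 4335 px [185.  98.] bbox [153  37  82 125] @z12 [ -2. -39.] @z72 [-53. -22.]
top
 area 12 px [293. 180.] bbox [292 177   3   7] @z12 [ 40. -52.] @z72 [ 26. -43.]
scene
44 158 231 28 [-40.  -6.] [-73.  -1.]
52 153 231 42 [-35.  -6.] [-70.  -2.]
60 155 212 28 [-30. -18.] [-66. -10.]
68 158 211 31 [-25. -19.] [-62. -10.]
76 160 210 35 [-19. -20.] [-59. -11.]
84 162 209 45 [-13. -22.] [-54. -12.]
92 164 208 34 [ -7. -23.] [-50. -13.]
100 162 207 39 [ -0. -25.] [-46. -14.]
108 159 208 50 [  7. -25.] [-41. -14.]
116 157 209 50 [ 14. -25.] [-36. -15.]
124 160 210 51 [ 22. -25.] [-30. -15.]
132 172 212 41 [ 30. -25.] [-25. -14.]
140 167 213 43 [ 39. -25.] [-19. -15.]
148 174 188 15 [ 48. -46.] [-13. -29.]
156 177 189 13 [ 58. -47.] [ -6. -29.]
edge front [234.  34.]
edge back [246. 225.]
pan -x +y floor [244. -79.]
pan front -y rim [-165.  -60.]
scr foot front [203.  91.]
scr foot back [230. 247.]
base [209.  47.]
```

>>> {"api": "apply_moves", "payload": {"plan": [{"fingers":10,"x":0,"y":8,"z":0,"ax":0,"ay":0,"az":0},{"fingers":10,"x":0,"y":10,"z":0,"ax":0,"ay":0,"az":0},{"fingers":10,"x":0,"y":10,"z":0,"ax":0,"ay":0,"az":0},{"fingers":10,"x":0,"y":10,"z":0,"ax":0,"ay":0,"az":0},{"fingers":10,"x":0,"y":10,"z":0,"ax":0,"ay":0,"az":0},{"fingers":10,"x":0,"y":4,"z":0,"ax":0,"ay":0,"az":0},{"fingers":10,"x":0,"y":0,"z":0,"ax":0,"ay":0,"az":0}]}}

```text
time_s: 19.85
eef_pos: [576.0, -33.5, 118.2]
ee_rot: [0.327, -0.055, 0.943, 0.019]
wrist_force: [1.0, 1.9, 3.6]
opening: 23.3
gripper_force: 49.8
```

```bash
cp last_wrist.pkl wA.pkl
python3 - <<'E'
from stalks import *
c=pickle.load(open('last_wrist.pkl','rb')); hsv=cv2.cvtColor(c['color'],cv2.COLOR_RGB2HSV)
m=cv2.inRange(hsv,(8,75,30),(28,255,230))
for r in range(20,200,8):
    x=np.flatnonzero(m[r]);
    if len(x): print(r,x.min(),x.max(),len(x),W2S(onz(c,x.max(),r,12)).round()[:2],W2S(onz(c,x.max(),r,65)).round()[:2])
A=pickle.load(open('wA.pkl','rb'));ma=cv2.inRange(cv2.cvtColor(A['color'],cv2.COLOR_RGB2HSV),(8,75,30),(28,255,230))
# triangulate tip: rightmost pixels rows 40-56
for r0 in (40,44,48,52):
    a=np.flatnonzero(ma[r0]).max(); x=np.flatnonzero(m[r0])
    if len(x): print(r0,a,x.max(),W2S(tri((A,a,r0),(c,x.max(),r0))).round(1))
a=[(A,*np.array(np.nonzero(ma))[:,np.nonzero(ma)[0].argmax()][::-1]),(c,*np.array(np.nonzero(m))[:,np.nonzero(m)[0].argmax()][::-1])]
print('lowest tip',W2S(tri(*a)))
E
```

```text
t 19.85 st [  4.5  61.  118.2] w [576.  -33.5 118.2] rot st [ 0.619 -0.    -0.786] F [1.  1.9 3.6] j [-0.95 -0.18  0.96  2.37  0.22  0.22  1.55] 23.30356965292422
wrist
 area 3628 px [101. 105.] bbox [ 62  43  84 119] @z12 [  4. -45.] @z72 [-49.  -7.]
top
 area 135 px [291. 189.] bbox [283 177  15  25] @z12 [ 10. -39.] @z72 [ -2. -31.]
scene
 area 67 px [220. 184.] bbox [210 178  23  12] @z12 [ 14. -52.] @z72 [43. -3.]
44 71 81 11 [-40. -39.] [-73.  -8.]
52 62 82 19 [-35. -40.] [-70.  -9.]
60 66 93 28 [-30. -36.] [-66.  -6.]
68 70 97 28 [-25. -36.] [-62.  -6.]
76 75 100 26 [-19. -37.] [-59.  -6.]
84 79 117 34 [-13. -28.] [-54.  -0.]
92 84 121 28 [ -7. -28.] [-50.  -0.]
100 84 124 33 [ -0. -28.] [-46.  -0.]
108 84 128 45 [  7. -28.] [-41.  -0.]
116 84 131 43 [ 14. -28.] [-36.  -0.]
124 86 134 48 [ 22. -28.] [-30.  -1.]
132 99 137 39 [ 30. -29.] [-25.  -1.]
140 96 141 46 [ 39. -28.] [-19.  -1.]
148 105 123 19 [ 48. -45.] [-13. -12.]
156 112 126 15 [ 58. -46.] [ -6. -13.]
44 231 81 [-80.9  -0.3  77.5]
48 231 80 [-80.5  -0.2  79.3]
52 231 82 [-78.9  -0.3  79.1]
lowest tip [ 68.8463763  -55.18332268   8.27381497]
```

>>> {"api": "apply_moves", "payload": {"plan": [{"fingers":26,"x":0,"y":0,"z":0,"ax":0,"ay":0,"az":0},{"fingers":32,"x":0,"y":0,"z":0,"ax":0,"ay":0,"az":0},{"fingers":50,"x":0,"y":0,"z":0,"ax":0,"ay":0,"az":0},{"fingers":85,"x":0,"y":0,"z":0,"ax":0,"ay":0,"az":0},{"fingers":85,"x":0,"y":0,"z":0,"ax":0,"ay":0,"az":0},{"fingers":85,"x":0,"y":0,"z":-10,"ax":0,"ay":0,"az":0},{"fingers":85,"x":0,"y":0,"z":-15,"ax":0,"ay":0,"az":0}]}}

```text
time_s: 20.7
eef_pos: [560.0, -35.0, 137.4]
ee_rot: [0.326, -0.055, 0.944, 0.018]
wrist_force: [0.3, 0.2, 0.1]
opening: 85.0
gripper_force: 0.0
```

Run:
```python
from h import *
import pickle
say()
plan([([-45,62,180],rot(35),85,4),([-120,40,300],rot(0),85,0)])
# stalk mask check and areas at the start
for f,k in (('c3.pkl',None),('c0.pkl','top')):
    c=pickle.load(open(f,'rb')); c=c[k] if k else c
    m=cv2.inRange(cv2.cvtColor(c['color'],cv2.COLOR_RGB2HSV),(8,75,30),(28,255,230)); n,l,st,ce=cv2.connectedComponentsWithStats(m)
    print(f,[(int(st[i,4]),W2S(onz(c,*ce[i],72)).round()[:2].tolist()) for i in range(1,n) if st[i,4]>8 and abs(W2S(onz(c,*ce[i],72))[0])<150])
```

```text
t 20.7 st [-11.6  61.4 137.4] w [560.  -35.  137.4] rot st [ 0.617 -0.    -0.787] F [0.3 0.2 0.1] j [-0.8  -0.25  0.79  2.38  0.3   0.29  1.46] 85.04025888052172
[{"fingers": 85, "x": 0.0, "y": 0.2, "z": -13.5, "ax": 0.0, "ay": 0.8, "az": 0.0}, {"fingers": 85, "x": 0.2, "y": 0.1, "z": -13.6, "ax": 0.0, "ay": 0.8, "az": 0.0}, {"fingers": 85, "x": 0.4, "y": 0.2, "z": -13.5, "ax": 0.0, "ay": 0.8, "az": 0.0}, {"fingers": 85, "x": 0.5, "y": 0.1, "z": -13.6, "ax": 0.0, "ay": 0.7, "az": 0.1}, {"fingers": 85, "x": -1.5, "y": -4.4, "z": -28.3, "ax": 0.0, "ay": 7.0, "az": 0.0}, {"fingers": 85, "x": 2.0, "y": -4.4, "z": -28.2, "ax": 0.0, "ay": 7.0, "az": 0.0}, {"fingers": 85, "x": 5.4, "y": -4.4, "z": -27.8, "ax": 0.0, "ay": 7.0, "az": 0.0}, {"fingers": 85, "x": 8.7, "y": -4.4, "z": -26.9, "ax": 0.0, "ay": 7.0, "az": 0.0}]
[{"fingers": 85, "x": 12.0, "y": -4.4, "z": -25.6, "ax": 0.0, "ay": 7.0, "az": 0.0}]
rows 9 end [-120.   40.  300.]
c3.pkl [(504, [-13.0, 37.0]), (513, [-12.0, 78.0]), (414, [7.0, 206.0]), (435, [15.0, 122.0]), (393, [18.0, 163.0])]
c0.pkl [(205, [-1.0, -383.0]), (32, [9.0, 121.0]), (45, [-14.0, 37.0]), (22, [10.0, 163.0]), (49, [-16.0, 78.0]), (39, [5.0, 205.0])]
```

>>> {"api": "apply_moves", "payload": {"plan": [{"fingers":85,"x":0,"y":0,"z":-13,"ax":0,"ay":0.8,"az":0},{"fingers":85,"x":0,"y":0,"z":-13,"ax":0,"ay":0.8,"az":0},{"fingers":85,"x":0.4,"y":0,"z":-13,"ax":0,"ay":0.8,"az":0},{"fingers":85,"x":0.5,"y":0,"z":-13,"ax":0,"ay":0.8,"az":0}]}}

```text
time_s: 21.1
eef_pos: [528.2, -39.0, 179.2]
ee_rot: [0.3, -0.055, 0.952, 0.017]
wrist_force: [-0.5, 0.7, 0.3]
opening: 84.9
gripper_force: 0.0
```

Run:
```python
from h import *
say()
plan([([-120,-20,320],rot(0),85,6)])
```

```text
t 21.1 st [-43.6  61.1 179.2] w [528.2 -39.  179.2] rot st [ 0.573  0.    -0.819] F [-0.5  0.7  0.3] j [-0.65 -0.37  0.6   2.34  0.3   0.51  1.45] 84.91703065663985
[{"fingers": 85, "x": -3.0, "y": -13.5, "z": -26.5, "ax": 0.0, "ay": 5.8, "az": 0.0}, {"fingers": 85, "x": -0.3, "y": -13.5, "z": -26.7, "ax": 0.0, "ay": 5.8, "az": 0.0}, {"fingers": 85, "x": 2.4, "y": -13.5, "z": -26.6, "ax": 0.0, "ay": 5.8, "az": 0.0}, {"fingers": 85, "x": 5.0, "y": -13.5, "z": -26.2, "ax": 0.0, "ay": 5.9, "az": 0.0}, {"fingers": 85, "x": 7.7, "y": -13.5, "z": -25.6, "ax": 0.0, "ay": 5.8, "az": 0.0}, {"fingers": 85, "x": 10.3, "y": -13.5, "z": -24.6, "ax": 0.0, "ay": 5.9, "az": 0.0}]
rows 6 end [-120.  -20.  320.]
```

>>> {"api": "apply_moves", "payload": {"plan": [{"fingers":85,"x":3.5,"y":-8,"z":-8,"ax":0,"ay":6,"az":0},{"fingers":85,"x":4,"y":-8,"z":-8,"ax":0,"ay":6,"az":0}]}}

```text
time_s: 21.3
eef_pos: [514.7, -57.0, 188.8]
ee_rot: [0.197, -0.056, 0.979, 0.012]
wrist_force: [0.4, -0.0, -0.7]
opening: 85.1
gripper_force: 0.0
```

Run:
```python
from h import *
say()
plan([([-120,-20,320],rot(0),85,6)])
```

```text
t 21.3 st [-59.2  44.7 188.8] w [514.7 -57.  188.8] rot st [ 0.388  0.002 -0.922] F [ 0.4 -0.  -0.7] j [-0.73 -0.29  0.7   2.18  0.21  0.79  1.56] 85.10192603518182
[{"fingers": 85, "x": 0.9, "y": -10.7, "z": -24.1, "ax": 0.0, "ay": 3.8, "az": 0.0}, {"fingers": 85, "x": 2.5, "y": -10.8, "z": -24.0, "ax": 0.0, "ay": 3.8, "az": 0.0}, {"fingers": 85, "x": 4.0, "y": -10.7, "z": -23.8, "ax": 0.0, "ay": 3.8, "az": 0.0}, {"fingers": 85, "x": 5.6, "y": -10.8, "z": -23.5, "ax": 0.0, "ay": 3.8, "az": 0.0}, {"fingers": 85, "x": 7.2, "y": -10.7, "z": -23.0, "ax": 0.0, "ay": 3.8, "az": 0.0}, {"fingers": 85, "x": 8.6, "y": -10.8, "z": -22.5, "ax": 0.1, "ay": 3.8, "az": 0.0}]
rows 6 end [-120.  -20.  320.]
```

Joints are well clear of their limits now, so I'll continue to a view over the pan.

>>> {"api": "apply_moves", "payload": {"plan": [{"fingers":85,"x":1,"y":-10.7,"z":-24,"ax":0,"ay":3.8,"az":0},{"fingers":85,"x":2.5,"y":-10.7,"z":-24,"ax":0,"ay":3.8,"az":0},{"fingers":85,"x":4,"y":-10.7,"z":-24,"ax":0,"ay":3.8,"az":0},{"fingers":85,"x":5.5,"y":-10.7,"z":-23.5,"ax":0,"ay":3.8,"az":0},{"fingers":85,"x":7,"y":-10.7,"z":-23,"ax":0,"ay":3.8,"az":0},{"fingers":85,"x":8.5,"y":-10.7,"z":-22.5,"ax":0,"ay":3.8,"az":0},{"fingers":85,"x":0,"y":0,"z":0,"ax":0,"ay":0,"az":0}]}}

```text
time_s: 22.0
eef_pos: [463.8, -128.5, 321.9]
ee_rot: [0.002, -0.057, 0.998, -0.001]
wrist_force: [-0.1, 0.0, 0.4]
opening: 85.1
gripper_force: 0.0
```

Run:
```python
from stalks import *
c=pickle.load(open('last_wrist.pkl','rb')); hsv=cv2.cvtColor(c['color'],cv2.COLOR_RGB2HSV)
m=cv2.inRange(hsv,(8,75,30),(28,255,230))
e=cv2.erode(m,np.ones((3,3))); d=cv2.distanceTransform(m,cv2.DIST_L2,3); 
n,l,st,ce=cv2.connectedComponentsWithStats((d>2.2).astype(np.uint8)); print('cores',[(int(st[i,4]),W2S(onz(c,*ce[i],12)).round()[:2].tolist()) for i in range(1,n) if st[i,4]>5])
ys,xs=np.nonzero(m)
P=np.array([W2S(onz(c,x,y,12)) for x,y in zip(xs,ys)]); k=(abs(P[:,0])<150)&(P[:,1]>-260)&(P[:,1]<310)
print('extent x',P[k,0].min(),P[k,0].max(),'y',P[k,1].min(),P[k,1].max())
# ascii of mask region
r0,r1,c0,c1=ys[k].min(),ys[k].max(),xs[k].min(),xs[k].max(); print(r0,r1,c0,c1)
h=hsv[r0:r1+1:3,c0:c1+1:2]; mm=m[r0:r1+1:3,c0:c1+1:2]
for a,b in zip(h,mm): print(''.join(' ' if not q else '%X'%min(15,p[2]//14) for p,q in zip(a,b)))
```

```text
t 22.0 st [-117.9  -20.5  321.9] w [ 463.8 -128.5  321.9] rot st [ 0.004 -0.002 -1.   ] F [-0.1  0.   0.4] j [-0.74 -0.14  0.84  1.75  0.1   1.48  1.77] 85.05245948438798
wrist
 area 1361 px [252. 225.] bbox [231 195  41  62] @z12 [  8. -30.] @z72 [-19. -29.]
top
 area 23 px [284. 183.] bbox [283 179   6   9] @z12 [ 35. -20.] @z72 [ 22. -13.]
 area 103 px [291. 192.] bbox [286 181  12  21] @z12 [  1. -37.] @z72 [-12. -29.]
scene
 area 61 px [220. 184.] bbox [211 178  22  12] @z12 [ 14. -52.] @z72 [44. -3.]
cores [(824, [7.0, -30.0]), (431, [10.0, -397.0])]
extent x -40.65666339497788 61.31879357739152 y -62.42589755607025 -0.9062641830037781
195 256 231 271
                 5   
    5555        5557 
    5555       55567 
    5555      55555  
    5554     55565   
    5554    5544556  
    5554 5545544444  
    5554   4554444   
   45554   5554444   
  4555445555554445   
  5554445545554456   
 455444676545444564  
 555445666444454444  
  554444444444  4444 
   4554   44444  565 
   4554     45567765 
555454      4567     
   444       577     
   454       5776    
   444       6776    
   44          8
```

Run:
```python
from h import *
import pickle
say()
plan([([-110,150,325],rot(0),85,0)])
c=pickle.load(open('last_wrist.pkl','rb')); g=cv2.GaussianBlur(cv2.cvtColor(c['color'],cv2.COLOR_RGB2GRAY).astype(np.float32),(0,0),.7)
def prof(fixed,axis,rng,z):
    s=np.arange(*rng,.5); P=[proj(c,S2W((v,fixed,z) if axis=='x' else (fixed,v,z))) for v in s]
    P=np.array(P,np.float32); v=cv2.remap(g,P[:,0][None],P[:,1][None],cv2.INTER_LINEAR)[0]; d=np.gradient(v)
    i=[j for j in range(2,len(d)-2) if abs(d[j])==abs(d[j-2:j+3]).max() and abs(d[j])>2.0]; return [(float(s[j]),round(float(d[j]),1)) for j in i]
for y in (-125,-100,-65,-30,-10): print('front rim y',y,prof(y,'x',(-118,-80),45))
for x in (-80,-40,0,40): print('-y rim x',x,prof(x,'y',(-158,-125),45))
```

```text
t 22.15 st [-119.   -18.9  318.8] w [ 462.5 -127.   318.8] rot st [ 0.003 -0.    -1.   ] F [-0.4  0.7  0.2] j [-0.74 -0.14  0.84  1.76  0.11  1.48  1.77] 84.72312823122488
[{"fingers": 85, "x": -2.3, "y": 42.2, "z": -1.6, "ax": 0.0, "ay": 0.0, "az": 0.0}, {"fingers": 85, "x": -2.3, "y": 42.2, "z": -1.5, "ax": 0.0, "ay": 0.1, "az": 0.0}, {"fingers": 85, "x": -2.3, "y": 42.2, "z": -1.6, "ax": 0.0, "ay": 0.0, "az": 0.0}, {"fingers": 85, "x": -2.2, "y": 42.3, "z": -1.5, "ax": 0.0, "ay": 0.1, "az": 0.0}]
rows 4 end [-110.  150.  325.]
front rim y -125 [(-104.5, -5.6), (-100.5, 7.4), (-92.5, -8.5)]
front rim y -100 [(-105.5, -5.7), (-100.5, 8.8), (-95.0, -4.0), (-89.5, 5.1)]
front rim y -65 [(-104.5, -2.4), (-100.0, 4.2)]
front rim y -30 [(-105.5, -2.1), (-100.5, 4.5)]
front rim y -10 [(-100.0, 4.3)]
-y rim x -80 [(-133.0, -10.1)]
-y rim x -40 [(-140.0, -2.1), (-133.0, -9.5)]
-y rim x 0 [(-132.0, -8.8)]
-y rim x 40 [(-132.0, -9.3)]
```

>>> {"api": "apply_moves", "payload": {"plan": [{"fingers":85,"x":-2,"y":42,"z":-1.5,"ax":0,"ay":0,"az":0},{"fingers":85,"x":-2,"y":42,"z":-1.5,"ax":0,"ay":0,"az":0},{"fingers":85,"x":-2,"y":42,"z":-1.5,"ax":0,"ay":0,"az":0},{"fingers":85,"x":-2,"y":42,"z":-1.5,"ax":0,"ay":0,"az":0},{"fingers":85,"x":0,"y":0,"z":0,"ax":0,"ay":0,"az":0}]}}

```text
time_s: 22.65
eef_pos: [449.7, 46.6, 324.4]
ee_rot: [0.001, -0.062, 0.998, 0.0]
wrist_force: [-0.1, -0.5, -0.3]
opening: 84.7
gripper_force: 0.0
```

Run:
```python
from stalks import *
c=pickle.load(open('last_wrist.pkl','rb')); hsv=cv2.cvtColor(c['color'],cv2.COLOR_RGB2HSV)
# scraper: bright, low saturation
for n in ('wrist',):
    w=((hsv[...,1]<25)&(hsv[...,2]>185)).astype(np.uint8); k,l,st,ce=cv2.connectedComponentsWithStats(w)
    for i in range(1,k):
        if st[i,4]>60:
            p=W2S(onz(c,*ce[i],130)).round(); print('white',st[i,4],st[i,:4],p[:2])
for p in [(-72,43,91),(-72,79,91),(-46,49,157),(-46,73,157),(34,61,157)]: print(p,proj(c,S2W(p)).round())
m=cv2.inRange(hsv,(8,75,30),(28,255,230)); ys,xs=np.nonzero(m)
P=np.array([W2S(onz(c,x,y,12)) for x,y in zip(xs,ys)]);k=(abs(P[:,0])<150)&(P[:,1]>-260)&(P[:,1]<310)
print('y',P[k,1].min(),P[k,1].max(),'n',k.sum())
r0,r1,c0,c1=ys[k].min(),ys[k].max(),xs[k].min(),xs[k].max()
v=hsv[r0:r1+1:2,c0:c1+1]; mm=m[r0:r1+1:2,c0:c1+1]
for a,b in zip(v,mm): print(''.join(' ' if not q else '%X'%min(15,p[2]//12) for p,q in zip(a,b)))
t=pickle.load(open('last_top.pkl','rb')); mt=cv2.inRange(cv2.cvtColor(t['color'],cv2.COLOR_RGB2HSV),(8,75,30),(28,255,230)); n,l,st,ce=cv2.connectedComponentsWithStats(mt)
print('all top',[(int(st[i,4]),ce[i].round().tolist()) for i in range(1,n) if st[i,4]>14])
```

```text
t 22.65 st [-111.8  155.1  324.4] w [449.7  46.6 324.4] rot st [ 0.003  0.001 -1.   ] F [-0.1 -0.5 -0.3] j [-0.86 -0.17  0.58  1.79  0.09  1.49  1.4 ] 84.74745240022567
wrist
 area 887 px [129. 222.] bbox [115 192  30  60] @z12 [ 11. -41.] @z72 [-16. -15.]
top
 area 205 px [290. 191.] bbox [283 176  15  29] @z12 [  5. -32.] @z72 [ -7. -25.]
scene
 area 67 px [221. 184.] bbox [211 178  22  12] @z12 [ 13. -52.] @z72 [43. -3.]
white 2311 [272  45  53  56] [-202.  194.]
(-72, 43, 91) [165. 186.]
(-72, 79, 91) [195. 186.]
(-46, 49, 157) [156. 229.]
(-46, 73, 157) [179. 229.]
(34, 61, 157) [173. 293.]
y -65.33317133987944 -20.85062771573875 n 887
        9998                  
    99AAAA987                 
    99AAA9987                 
    99AAA99876                
     999998876                
     999998876         9      
     999998876       8789     
     999999876       8878     
      999998776   8889988     
      999998876   98899889    
      999A98876     899888    
     8999998887     899888    
    899999777888    899988    
   899999877789887768999888   
   99999889AA97665  8999888   
  999999ABBCBB865   7899988   
 999999ABBBBB97666555689888   
 999998ABBBA987777666556788   
  AA98778887777777777666566   
      888877777777777777666   
     88988876    77777877777  
     8888877        88888888  
    88988876           888889 
8898878888776           88999 
      8888776            8899 
      8888776             899 
       8888765             889
       8888776              89
       8888776               8
        888777                
all top [(4269, [251.0, 62.0]), (18, [510.0, 85.0]), (1113, [394.0, 107.0]), (201, [393.0, 167.0]), (205, [290.0, 191.0]), (92, [26.0, 292.0]), (107, [71.0, 301.0]), (485, [45.0, 318.0]), (86, [44.0, 333.0]), (272, [59.0, 356.0]), (104, [38.0, 361.0]), (19, [77.0, 376.0]), (17, [60.0, 378.0])]
```

Run:
```python
from h import *
import pickle
c=pickle.load(open('last_wrist.pkl','rb')); g=cv2.GaussianBlur(cv2.cvtColor(c['color'],cv2.COLOR_RGB2GRAY).astype(np.float32),(0,0),.7)
def prof(x,z):
    s=np.arange(20,110,.5); P=np.array([proj(c,S2W((x,v,z))) for v in s],np.float32)
    v=cv2.remap(g,P[:,0][None],P[:,1][None],cv2.INTER_LINEAR)[0]; d=np.gradient(v)
    return [(float(s[j]),round(float(d[j]),1)) for j in range(3,len(d)-3) if abs(d[j])==abs(d[j-3:j+4]).max() and abs(d[j])>2]
for x,z in [(-66,91),(-60,91),(-20,157),(0,157),(20,157)]: print(x,z,prof(x,z))
```

```text
-66 91 [(29.0, -5.6), (44.0, 5.1), (78.5, -7.5)]
-60 91 [(29.0, -6.7), (43.5, 4.4), (47.0, -3.1), (74.5, 5.5), (78.0, -7.5), (83.0, 2.1)]
-20 157 [(33.5, -10.7), (46.5, -3.4), (53.0, 11.9), (68.0, -2.2), (73.0, -4.5), (78.5, -4.6), (82.5, 8.7), (86.0, -4.3), (88.0, 6.2), (91.5, -6.6)]
0 157 [(33.5, -5.0), (54.5, 16.0), (73.0, -3.4), (79.5, -4.5), (82.5, 10.8), (86.0, -5.5), (88.5, 7.9), (91.5, -8.1)]
20 157 [(54.0, 15.1), (73.0, -3.5), (77.0, 6.2), (85.0, -7.8)]
```

The foot spans y=44 to 78 at z=91 and the grip top ends at y=73 at z=157, so the scraper is upright on the tray. The pan's rims read x=-100 and y=-140, square in its corner. No stalk is left on the tray.

```bash
python3 -c "
from cell import sign_off
print(sign_off())"
```

```text
the job is handed in; nothing more can be done
None
```

I've handed the job in at about 23 s: the pan is square in its corner, the scraper is standing upright on the tray, and no stalks are left on it; the pile in the pan covers about the area of five, but they overlap too much to count one by one.

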